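# Set the steel buildings on the site model

### The job

Four bare steel building models stand beside the site model board. First, before touching the others, press the round tower straight down into the round metal collar, past its sprung balls, until it clicks fully home; then set the long slab, the square block and the stepped block upright on the plots that carry the grey shape of their own footprint, each centred on that shape, turned to match it and let go. Set the buildings down, do not drop them, and leave the white card study model and the roll of tape where they are.

Things in the scene. Friction and masses are not known exactly. Their poses are not given: they have to be found in the camera images.
- tower_mid (a point): Round steel tower, loose, upright: 40 mm diameter, 90 mm tall, about 0.16 kg. Its foot is a 40 mm flange tapering to 28 mm underneath, with a 32 mm neck above it; the plain 40 mm shaft runs from 22 mm up to the top, the upper half stays clear of the collar. The point is on its axis, half-way up (45 mm above its underside); z is up its axis.
- slab_mid (a point): Long steel slab building, loose: 90 mm (its x) by 26 mm (its y), 50 mm tall, about 0.18 kg. The point is its centre, 25 mm above its underside; z up.
- square_mid (a point): Square steel block building, loose: 44 by 44 mm, 56 mm tall, about 0.2 kg. The point is its centre, 28 mm above its underside; x and y square to its faces, z up.
- step_mid (a point): Stepped steel block, loose, 0.2 kg: two 58 by 22 mm bars side by side, shifted lengthwise by 28 mm (S-like plan, same after a half turn): the +y bar spans x = -43 to 15 mm, the -y bar -15 to 43. 86 mm long (x), 44 mm wide (y), 46 mm tall. At its centre it can be gripped across y, 44 mm wide. The point is its centre, 23 mm above its underside; z up.
- plot_tower: Fixed white plate, 104 mm square, with a metal collar: bore 45 mm, outside 68 mm, top 27 mm above the origin. Three sprung balls in the bore, 18 mm above the origin, leave 34 mm between them: the tower stops on them 10 to 12 mm high; pressed down with about 6 to 12 N (grip firmly, 40 N) it clicks past, mid point then 48 mm above the origin. Origin: on the bore axis, plate underside (3 mm below its top); z up.
- plot_slab: Plot of the long slab: a fixed white plate on the model board, 104 mm square, 3 mm thick, with a long grey rectangle (100 by 42 mm, long way along its x, 5 to 8 mm larger all round than the slab). Origin: centre of the plate and of the shape, on the plate's underside, 3 mm below its top; z up.
- plot_square: Plot of the square block: like the slab's plot, with a grey square (60 by 60 mm, sides along x and y). Any quarter turn of the block will do.
- plot_step: Plot of the stepped block: like the slab's plot, with a grey stepped shape, the block's footprint widened by 4 to 7 mm: matched when the block's x lies along the plot's x, either way round.
- card_model: White card study model, three crooked boxes on a 60 mm square foot, 82 mm tall, loose: to be left alone. Origin: centre of its underside.
- tape: Roll of brown tape lying flat, 72 mm diameter, 24 mm tall, loose: to be left alone. Origin: centre of its underside.
Things that resemble listed ones, but are neither listed nor needed, are in the scene too. What is shaped like the part that bears slab_mid but blue is not meant.

How it is judged:
On the way, in this order (a step that is already met when the one before it is completed fails the run):
1. the round tower is pressed fully home in the collar before any other building is moved (horizontal distance between tower_mid and plot_tower below 0.005 m and angle between tower_mid's own z axis and vertical below 0.08 rad and z of tower_mid in the frame of plot_tower below 0.051 m and distance of each of slab_mid, square_mid, step_mid from where it was at the start of the episode below 0.02 m), for 0.1 s.
2. the slab, the square block and the stepped block stand on their own plots (horizontal distance between slab_mid and plot_slab below 0.012 m and angle between each of slab_mid, square_mid, step_mid's own z axis and vertical below 0.1 rad and z of slab_mid in the frame of plot_slab below 0.032 m and angle between the x axis of slab_mid and the x axis of plot_slab, either way round below 0.2 rad and linear speed of each of slab, square, step below 0.02 m/s and angular speed of each of slab, square, step below 0.2 rad/s and horizontal distance between square_mid and plot_square below 0.012 m and z of square_mid in the frame of plot_square below 0.035 m and (angle between the x axis of square_mid and the x axis of plot_square, either way round below 0.2 rad or angle between the x axis of square_mid and the y axis of plot_square, either way round below 0.2 rad) and horizontal distance between step_mid and plot_step below 0.012 m and z of step_mid in the frame of plot_step below 0.03 m and angle between the x axis of step_mid and the x axis of plot_step, either way round below 0.2 rad), for 0.2 s.
At the end, for the whole second after the job is handed in: Tower upright in its collar, mid at most 51 mm above the plot origin, within 5 mm of its axis; slab, square and stepped block upright on their own plots, centred within 12 mm, turned to the shape within 0.2 rad (half turns free, quarter turns for the square); all released, at rest (all of step 2 and horizontal distance between tower_mid and plot_tower below 0.005 m and angle between tower_mid's own z axis and vertical below 0.08 rad and z of tower_mid in the frame of plot_tower below 0.051 m and linear speed of tower below 0.02 m/s and angular speed of tower below 0.2 rad/s); the robot touches nothing.
It fails at once if a building is dropped (falls free faster than 0.8 m/s) ((linear speed of tower above 0.8 m/s and contact force between the fingers and tower below 0.1 N) or (linear speed of slab above 0.8 m/s and contact force between the fingers and slab below 0.1 N) or (linear speed of square above 0.8 m/s and contact force between the fingers and square below 0.1 N) or (linear speed of step above 0.8 m/s and contact force between the fingers and step below 0.1 N)).
It fails at once if the card study model is shifted more than 20 mm or knocked over (distance of card_model from where it was at the start of the episode above 0.02 m or angle between card_model's own z axis and vertical above 0.5 rad).
It fails at once if the roll of tape is shifted more than 20 mm (distance of tape from where it was at the start of the episode above 0.02 m).
It also fails if it takes over 115 s, if anything falls off the work surface, if the arm or the gripper's body presses on something with over 40 N, if the wrist force passes 120 N, or if a joint passes its speed limit or range.

### The arm

A 7-joint arm with a two-finger parallel gripper is mounted at the origin on the work surface. World frame = base frame: x ahead of the robot, y to its left, z up, the work surface at z = 0. Lengths are in m, angles in rad, forces in N, time in s.
With the tool pointing down it reaches from about 0.4 to 0.85 m from the base axis. Payload 4.5 kg.
Tool frame: the origin (TCP) lies midway between the tips of the shut fingers; the grasp point (between the pads) lies 19 mm behind it; x points along the fingers, y is the direction in which the jaws open and shut, and the axes are right-handed (so a half turn about x gives the same grasp; the last joint's range is limited). The gripper opens to 88 mm and grips with 3 to 60 N. Pads are 18 mm wide; open, the fingers measure 123 mm over their backs; the gripper's body (75 mm by 187 mm) begins 45 mm behind the grasp point.
Start: joints at [1.318, 0.689, -0.195, 1.565, 0.157, 0.902, -0.215], TCP at [0.177, -0.599, 0.201] pointing down, gripper open.
Joint ranges: [-3.01, 3.01], [-0.46, 2.08], [-1.47, 1.51], [0.13, 2.56], [-1, 4.14], [0.04, 2.09], [-2.66, 2.66]. Speed limits (rad/s): [2.57, 2.57, 3.14, 3.14, 3.14, 3.14, 3.14].

### API

Orientations are given as a unit quaternion [x, y, z, w].
In Python, from plant import r, eyes gives the robot as it stands.
- The arm moves only by the shell command python3 -m pendant 'ROWS' [FORCE]. ROWS is JSON, a list that holds one entry, the list of rows, each a list of 7 numbers: the turn, a rotation vector about the tool's x, y, z in rad, then the shift along the tool's x, y, z in cm, then the finger opening in cm, from 0 to 8.81. A call has 1 to 10 rows; each row shifts and turns the commanded pose from where the row before left it, along the tool's axes as they then stand; what a row does not reach is not made up. A row lasts 1/12 s, in which the tool goes at most 41.7 mm and 7.16 degrees, less where a joint would pass 70% of its speed; a pose out of reach is approached as far as the arm can. A call is refused whole if a number of a shift passes 4.17 or a number of a turn 0.125, either way. A call with a gripper value outside its range is refused whole. The fingers move at their own pace and stop on an object; FORCE is the grip in N (left out, the last holds). Time passes only in rows, so rows that do not move let the fingers close. It gives the time, the measured TCP pose, the force and the opening at its end, in the units of the state.
- r.get_state(): the state, without advancing time (a new reading comes with each control period).
- eyes.snapshot(name): name is "side" or "top" or "wrist"; returns the picture (480x640x3 uint8, red, green, blue); there is no depth.
- eyes.camera_info(name): a dict with "fovy" (degrees; the focal length in pixels is half the picture's height over the tangent of half this angle, whatever the lens; pixels are square), "cx", "cy" (the principal point, pixels), "world_from_camera" (4x4, takes a point from camera to world coordinates). Camera axes: x right, y up, looking along -z (the intrinsics and any distortion apply to the point x, -y, -z); pixel columns grow to the right and rows downward; lengths in m; the calibration is good to about 2 mm. A picture is of the moment at which its call begins: read the wrist's pose just before it. camera_info takes no time and is no camera call; for the wrist camera it gives the pose at the moment of the call.
- r.finish_job(): hands the job in, once; it reports no verdict.
The state is a dict: "clock": time; "q": joint angles; "qd": joint speeds; "joint_torque": joint torques, N m; "tool_pos": TCP position; "eef_rot": TCP orientation; "contact_force": force on the tool from outside, world axes, zero at the start; "moment": the same for the moment, N m; "opening": opening from 0.0 (shut) to 1.0 (fully open).
Only numpy, scipy, OpenCV 4.12 (cv2) and the standard library are available. Lean on these libraries where they do the work, as an engineer would, in place of code of your own. Each camera call takes 0.05 s, during which the arm holds its last target.

## Working session

There is one attempt and no reset: what is moved stays moved. The work goes in short steps, Python scripts to look and compute and a shell command to move; the robot and the scene stay as the last step left them, time stands still between calls to the robot, and variables do not carry over. Pictures are saved under pics/ and viewed, and the job is handed in when it is done.

```bash
ls; mkdir -p pics; cat > h.py <<'E'
import numpy as np, cv2
from plant import r, eyes
from scipy.spatial.transform import Rotation as R
E
python3 - <<'E'
from h import *
np.set_printoptions(precision=4,suppress=True)
s=r.get_state();print(s)
for n in ["top","side","wrist"]:
    i=eyes.camera_info(n);print(n,i)
    im=eyes.snapshot(n);cv2.imwrite(f"pics/{n}0.png",im[:,:,::-1])
print(R.from_quat(s["eef_rot"]).as_matrix())
E
```

```text
pics
{'clock': 0.0, 'q': array([ 1.3178,  0.69  , -0.1945,  1.5664,  0.1573,  0.9025, -0.2151]), 'qd': array([ 0.0002, -0.0013,  0.0019,  0.0006,  0.0003,  0.0022,  0.0009]), 'joint_torque': array([ -0.0008, -52.7565,  -1.2667, -15.3428,  -0.0525,   0.0065,
         0.0001]), 'tool_pos': array([ 0.1765, -0.5988,  0.2005]), 'eef_rot': array([-0.6997, -0.1017,  0.7   , -0.1004]), 'contact_force': array([0.349 , 0.0203, 0.5131]), 'moment': array([-0.0499,  0.0265,  0.0211]), 'opening': 1.0005033777623282}
top {'fovy': 45.67123878637947, 'cx': 325.1443927060246, 'cy': 242.45752312648244, 'world_from_camera': array([[-0.0258,  0.9963, -0.0821,  0.5178],
       [-0.9996, -0.0265, -0.0074, -0.0964],
       [-0.0096,  0.0819,  0.9966,  1.1376],
       [ 0.    ,  0.    ,  0.    ,  1.    ]])}
side {'fovy': 45.60636123122105, 'cx': 317.67073900429244, 'cy': 240.74617095461127, 'world_from_camera': array([[-0.8146,  0.3302, -0.4768,  0.0323],
       [-0.5797, -0.4356,  0.6886,  0.7428],
       [ 0.0197,  0.8374,  0.5463,  0.6965],
       [ 0.    ,  0.    ,  0.    ,  1.    ]])}
wrist {'fovy': 67.69019994432139, 'cx': 319.47535744110576, 'cy': 238.45558222593013, 'world_from_camera': array([[ 0.2827,  0.9101,  0.303 ,  0.2552],
       [-0.9592,  0.2687,  0.088 , -0.5753],
       [-0.0013, -0.3155,  0.9489,  0.3848],
       [ 0.    ,  0.    ,  0.    ,  1.    ]])}
[[-0.0007  0.2829 -0.9591]
 [ 0.0017 -0.9591 -0.2829]
 [-1.     -0.0019  0.0001]]
```

View pics/top0.png

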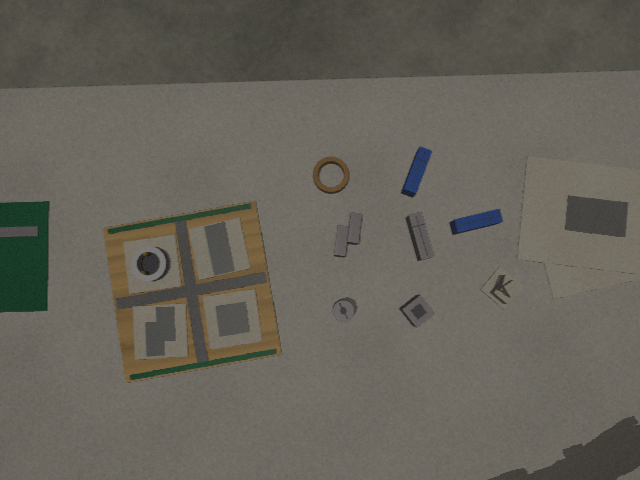

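View pics/side0.png

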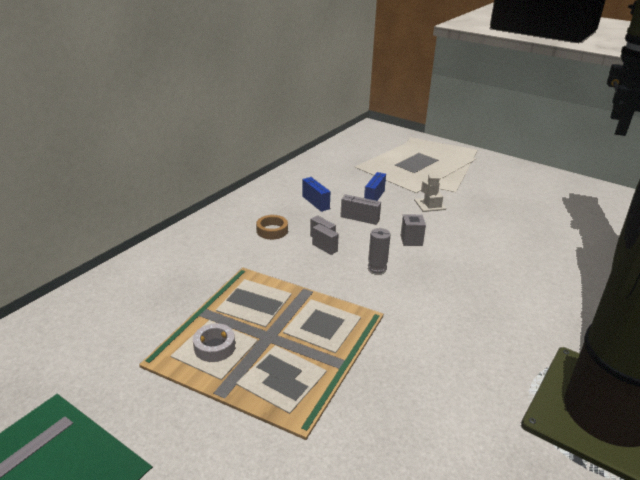

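View pics/wrist0.png

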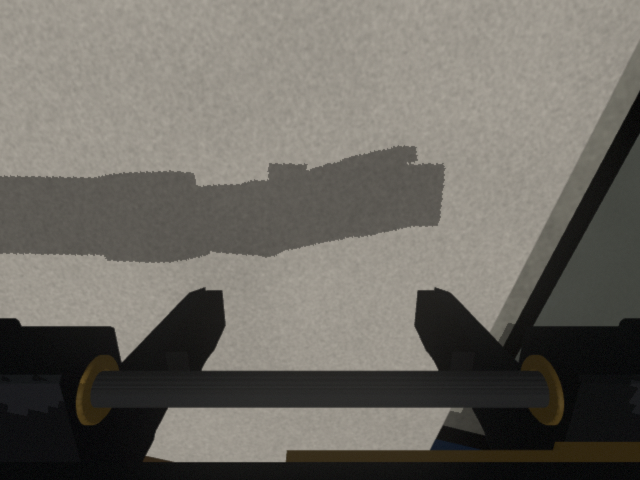

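The top view shows everything: the collar plot is near (151,263), the slab plot near (219,248), the step plot near (160,330) and the square plot near (232,319). The tower is at (344,309), the step block at (348,235), the slab at (421,236), the square at (417,310), the card at (502,287) and the tape at (331,175). I'll enlarge these areas.

```bash
python3 - <<'E'
from h import *
im=cv2.imread("pics/top0.png")
def crop(im,x0,y0,w,h,f,name):
    c=cv2.resize(im[y0:y0+h,x0:x0+w],None,fx=f,fy=f,interpolation=cv2.INTER_CUBIC)
    c=cv2.convertScaleAbs(c,alpha=1.5)
    for i in range(0,w,10): 
        cv2.line(c,(i*f,0),(i*f,6 if i%50 else 14),(0,0,255),1); 
        if i%20==0: cv2.putText(c,str(x0+i),(i*f,20),0,.35,(0,0,255),1)
    for i in range(0,h,10): 
        cv2.line(c,(0,i*f),(6,i*f),(0,0,255),1)
        if i%20==0: cv2.putText(c,str(y0+i),(8,i*f+4),0,.35,(0,0,255),1)
    cv2.imwrite("pics/"+name,c)
crop(im,100,195,190,190,3,"c1.png")
crop(im,300,145,230,190,3,"c2.png")
im=cv2.imread("pics/side0.png")
crop(im,135,255,260,190,3,"s1.png")
crop(im,245,160,210,130,3,"s2.png")
E
```

```text
(no output)
```

View pics/c1.png

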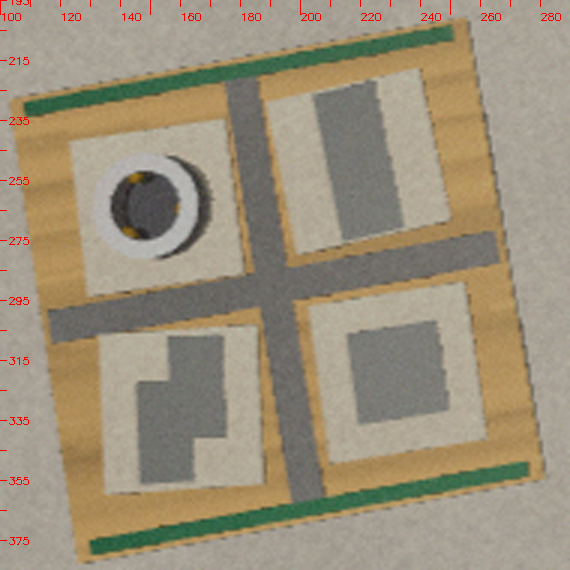

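View pics/c2.png

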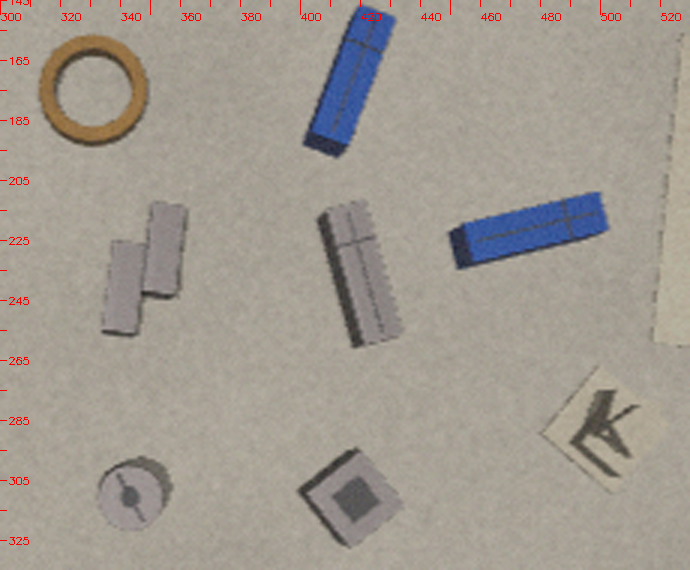

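View pics/s1.png

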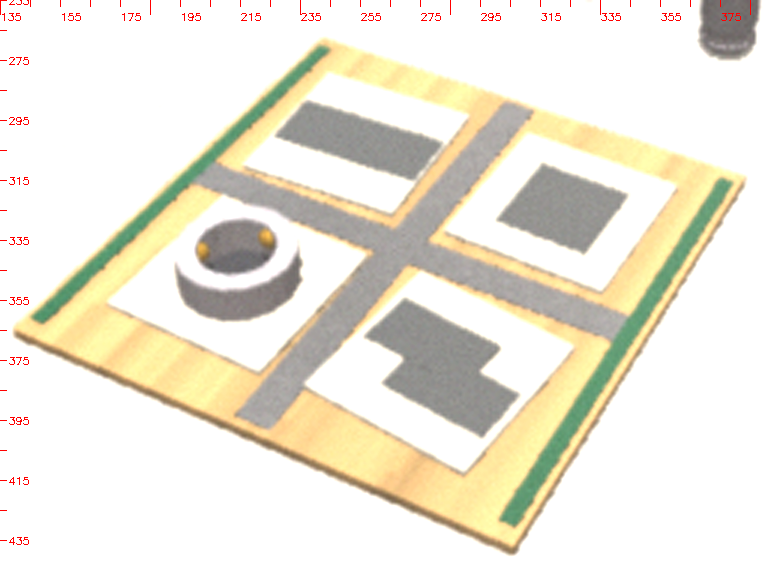

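View pics/s2.png

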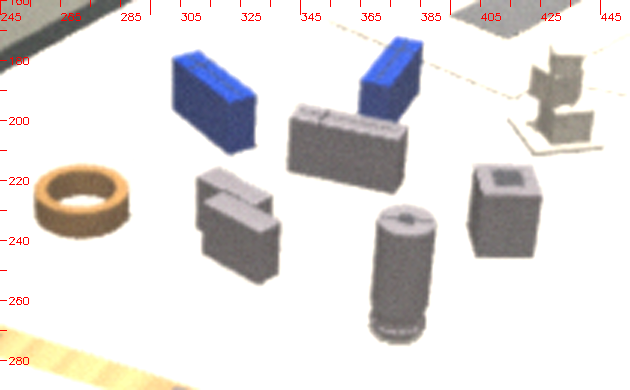

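```bash
cat >> h.py <<'E'
def ray(n,uv,info=None):
    i=info or eyes.camera_info(n); f=240/np.tan(np.radians(i["fovy"])/2)
    uv=np.atleast_2d(np.array(uv,float)); T=i["world_from_camera"]
    d=np.c_[(uv[:,0]-i["cx"])/f,-(uv[:,1]-i["cy"])/f,-np.ones(len(uv))]@T[:3,:3].T
    return T[:3,3],d
def at(n,uv,z,info=None):
    o,d=ray(n,uv,info); t=(z-o[2])/d[:,2]; return o+t[:,None]*d
def tri(uv1,uv2):
    o1,d1=ray("top",uv1);o2,d2=ray("side",uv2);out=[]
    for a,b in zip(d1,d2):
        A=np.c_[a,-b];t=np.linalg.lstsq(A,o2-o1,rcond=None)[0]
        p,q=o1+t[0]*a,o2+t[1]*b; out.append(np.r_[(p+q)/2,np.linalg.norm(p-q)])
    return np.array(out)
np.set_printoptions(precision=4,suppress=True)
E
cat > m.py <<'E'
from h import *
A=lambda l,x0,y0:np.array(l,float)/3+[x0,y0]
c1=lambda l:A(l,100,195); c2=lambda l:A(l,300,145); s1=lambda l:A(l,135,255); s2=lambda l:A(l,245,160)
print("board",tri(c1([(467,18),(546,478),(82,562),(9,98)]),s1([(323,40),(745,180),(514,550),(15,332)])))
print("slabgrey",tri(c1([(313,95),(375,80),(404,226),(343,240)]),s1([(275,135),(305,101),(442,147),(410,182)])))
print("sqgrey",tri(c1([(347,335),(436,320),(449,408),(359,424)]),s1([(498,219),(543,164),(628,196),(585,254)])))
print("tower",tri(c2([(132,494)]),s2([(406,220)])))
print("collar",tri(c1([(146,206)]),s1([(238,253)])))
def rep(n,uv,z):
    p=at("top",uv,z); c=p.mean(0); v=[p[(k+1)%4]-p[k] for k in range(4)]
    print(n,"c",c[:2],"len",[round(float(np.hypot(*e[:2])),4) for e in v],"dir",[round(float(np.degrees(np.arctan2(e[1],e[0]))),1) for e in v])
zb=0.012
rep("slabgrey",c1([(313,95),(375,80),(404,226),(343,240)]),zb)
rep("slabplate",c1([(266,102),(420,68),(451,218),(297,255)]),zb)
rep("sqgrey",c1([(347,335),(436,320),(449,408),(359,424)]),zb)
rep("sqplate",c1([(309,303),(463,281),(486,438),(331,463)]),zb)
rep("stepplate",c1([(99,334),(256,326),(264,484),(106,494)]),zb)
rep("collplate",c1([(70,142),(225,119),(244,273),(87,296)]),zb)
print("collar top",at("top",c1([(146,206)]),zb+.024))
rep("slab",c2([(328,212),(366,201),(402,335),(362,345)]),.05)
rep("square",c2([(357,452),(404,503),(350,546),(306,494)]),.056)
rep("stepR",c2([(152,202),(188,207),(178,293),(143,289)]),.046)
rep("stepL",c2([(114,241),(148,243),(139,331),(103,328)]),.046)
print("tower",at("top",c2([(132,494)]),.09))
print("card",at("top",c2([(605,430)]),.0)," tape",at("top",c2([(94,90)]),.024))
E
python3 m.py
```

```text
board [[0.6983 0.0493 0.0054 0.0001]
 [0.3929 0.0024 0.0044 0.0002]
 [0.346  0.3072 0.0039 0.0004]
 [0.6517 0.3555 0.0055 0.0025]]
slabgrey [[0.6479 0.151  0.0127 0.0012]
 [0.658  0.1109 0.0097 0.0008]
 [0.5601 0.0928 0.0079 0.0003]
 [0.5523 0.133  0.0107 0.0008]]
sqgrey [[0.489  0.13   0.0127 0.0014]
 [0.4975 0.0718 0.0114 0.0008]
 [0.4399 0.0642 0.0102 0.0012]
 [0.4311 0.123  0.0117 0.001 ]]
tower [[ 0.4793 -0.1203  0.0889  0.0017]]
collar [[0.5762 0.2561 0.0313 0.0012]]
slabgrey c [0.6044 0.1216] len [0.0423, 0.099, 0.0412, 0.0984] dir [-77.8, -169.5, 101.4, 11.1]
slabplate c [0.6041 0.1218] len [0.1045, 0.1019, 0.1041, 0.1038] dir [-79.0, -169.2, 102.0, 11.0]
sqgrey c [0.4649 0.0975] len [0.0591, 0.0579, 0.0596, 0.0584] dir [-81.9, -172.4, 98.6, 7.1]
sqplate c [0.4654 0.0978] len [0.1022, 0.1033, 0.1023, 0.1051] dir [-83.4, -172.5, 97.6, 7.4]
stepplate c [0.4441 0.2396] len [0.1034, 0.1026, 0.1033, 0.1039] dir [-88.6, -177.4, 92.2, 2.6]
collplate c [0.5767 0.2557] len [0.1038, 0.1029, 0.1043, 0.1027] dir [-83.0, -173.2, 96.8, 6.5]
collar top [[0.5764 0.255  0.036 ]]
slab c [ 0.6149 -0.2729] len [0.0254, 0.0886, 0.0263, 0.0876] dir [-75.3, -167.3, 102.5, 12.1]
square c [ 0.4724 -0.2599] len [0.0431, 0.0434, 0.0422, 0.0416] dir [-139.2, 126.6, 38.5, -52.4]
stepR c [ 0.635  -0.1467] len [0.0234, 0.0559, 0.0225, 0.0565] dir [-99.5, 171.6, 81.9, -7.5]
stepL c [ 0.6112 -0.1208] len [0.0219, 0.0569, 0.0231, 0.0564] dir [-94.9, 172.5, 83.7, -8.7]
tower [[ 0.4801 -0.1199  0.09  ]]
card [[ 0.511  -0.4357  0.    ]]  tape [[ 0.7432 -0.1038  0.024 ]]
```

```bash
cat >> h.py <<'E'
def go(p,yaw=None):
    """remaining: turn about tool x (deg/rad) , then shift in tool axes AFTER turn (cm)"""
    s=r.get_state(); M=R.from_quat(s["eef_rot"]).as_matrix(); y0=np.arctan2(M[1,1],M[0,1])
    y1=y0 if yaw is None else np.radians(yaw)
    y=np.array([np.cos(y1),np.sin(y1),0]);x=np.array([0,0,-1.]);z=np.cross(x,y)
    d=np.array(p)-s["tool_pos"]
    tilt=R.from_matrix(np.c_[x,np.r_[np.cos(y0),np.sin(y0),0],np.cross(x,[np.cos(y0),np.sin(y0),0])].T@M).as_rotvec()
    t=-(y1-y0);t=(t+np.pi)%(2*np.pi)-np.pi
    print("t",round(s["clock"],2),"pos",s["tool_pos"],"yaw",round(np.degrees(y0),2),"tilt err",tilt,"| turn x",round(t,4),"shift cm",np.array([x@d,y@d,z@d])*100,"F",s["contact_force"],"open",round(s["opening"]*8.81,3))
E
python3 - <<'E'
from h import *
from m import c2
go([.48,-.12,.16])
print(at("top",c2([(450,230),(465,222),(460,268)]),.05))
E
```

```text
board [[0.6983 0.0493 0.0054 0.0001]
 [0.3929 0.0024 0.0044 0.0002]
 [0.346  0.3072 0.0039 0.0004]
 [0.6517 0.3555 0.0055 0.0025]]
slabgrey [[0.6479 0.151  0.0127 0.0012]
 [0.658  0.1109 0.0097 0.0008]
 [0.5601 0.0928 0.0079 0.0003]
 [0.5523 0.133  0.0107 0.0008]]
sqgrey [[0.489  0.13   0.0127 0.0014]
 [0.4975 0.0718 0.0114 0.0008]
 [0.4399 0.0642 0.0102 0.0012]
 [0.4311 0.123  0.0117 0.001 ]]
tower [[ 0.4793 -0.1203  0.0889  0.0017]]
collar [[0.5762 0.2561 0.0313 0.0012]]
slabgrey c [0.6044 0.1216] len [0.0423, 0.099, 0.0412, 0.0984] dir [-77.8, -169.5, 101.4, 11.1]
slabplate c [0.6041 0.1218] len [0.1045, 0.1019, 0.1041, 0.1038] dir [-79.0, -169.2, 102.0, 11.0]
sqgrey c [0.4649 0.0975] len [0.0591, 0.0579, 0.0596, 0.0584] dir [-81.9, -172.4, 98.6, 7.1]
sqplate c [0.4654 0.0978] len [0.1022, 0.1033, 0.1023, 0.1051] dir [-83.4, -172.5, 97.6, 7.4]
stepplate c [0.4441 0.2396] len [0.1034, 0.1026, 0.1033, 0.1039] dir [-88.6, -177.4, 92.2, 2.6]
collplate c [0.5767 0.2557] len [0.1038, 0.1029, 0.1043, 0.1027] dir [-83.0, -173.2, 96.8, 6.5]
collar top [[0.5764 0.255  0.036 ]]
slab c [ 0.6149 -0.2729] len [0.0254, 0.0886, 0.0263, 0.0876] dir [-75.3, -167.3, 102.5, 12.1]
square c [ 0.4724 -0.2599] len [0.0431, 0.0434, 0.0422, 0.0416] dir [-139.2, 126.6, 38.5, -52.4]
stepR c [ 0.635  -0.1467] len [0.0234, 0.0559, 0.0225, 0.0565] dir [-99.5, 171.6, 81.9, -7.5]
stepL c [ 0.6112 -0.1208] len [0.0219, 0.0569, 0.0231, 0.0564] dir [-94.9, 172.5, 83.7, -8.7]
tower [[ 0.4801 -0.1199  0.09  ]]
card [[ 0.511  -0.4357  0.    ]]  tape [[ 0.7432 -0.1038  0.024 ]]
t 0.15 pos [ 0.1766 -0.599   0.2007] yaw -73.57 tilt err [-0.     -0.0001 -0.0013] | turn x 0.0 shift cm [  4.0703 -37.3609 -42.6497] F [-0.1801  0.535  -0.3788] open 8.824
[[ 0.641  -0.3286  0.05  ]
 [ 0.6459 -0.3384  0.05  ]
 [ 0.6165 -0.3339  0.05  ]]
```

```bash
python3 -m pendant '[[[0,0,0,0,-2.2,-2.5,8.8],[0,0,0,0,-2.2,-2.5,8.8],[0,0,0,0,-2.2,-2.5,8.8],[0,0,0,0,-2.2,-2.5,8.8],[0,0,0,0,-2.2,-2.5,8.8],[0,0,0,0,-2.2,-2.5,8.8],[0,0,0,0,-2.2,-2.5,8.8],[0,0,0,0,-2.2,-2.5,8.8],[0,0,0,0,-2.2,-2.5,8.8],[0,0,0,0,-2.2,-2.5,8.8]]]' 20; python3 -c "
from h import *
go([.48,-.12,.2])"
```

```text
clock: 0.98
tool_pos: [0.3548, -0.3163, 0.2013]
eef_rot: [-0.7, -0.101, 0.7, -0.101]
contact_force: [1.2, -0.7, 0.6]
opening: 0.999
t 0.98 pos [ 0.3548 -0.3163  0.2013] yaw -73.58 tilt err [-0.     -0.0001 -0.0001] | turn x 0.0 shift cm [  0.1275 -15.2897 -17.5527] F [ 1.1511 -0.7375  0.5517] open 8.805
```

```bash
python3 -m pendant '[[[0,0,0,0,-2.2,-2.5,8.8],[0,0,0,0,-2.2,-2.5,8.8],[0,0,0,0,-2.2,-2.5,8.8],[0,0,0,0,-2.2,-2.5,8.8],[0,0,0,0,-2.2,-2.5,8.8],[0,0,0,0,-2.2,-2.5,8.8],[0,0,0,0,0,0,8.8]]]' 20; python3 -c "
from h import *
go([.48,-.12,.2])
cv2.imwrite('pics/w1.png',eyes.snapshot('wrist')[:,:,::-1])
np.save('w1.npy',eyes.camera_info('wrist')['world_from_camera'])"
```

```text
clock: 1.57
tool_pos: [0.4654, -0.1411, 0.2015]
eef_rot: [0.701, 0.106, -0.698, 0.104]
contact_force: [1.2, 0.4, 0.4]
opening: 1.0
t 1.57 pos [ 0.4654 -0.1411  0.2015] yaw -72.92 tilt err [ 0.      0.0052 -0.0027] | turn x 0.0 shift cm [ 0.148  -1.5912 -2.0139] F [1.1742 0.3645 0.3556] open 8.813
```

View pics/w1.png

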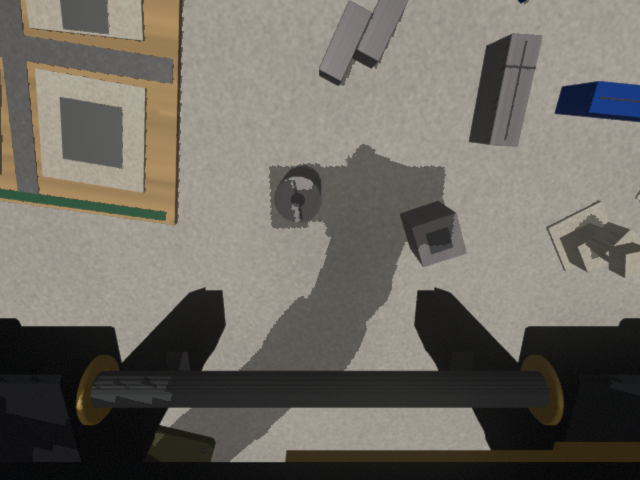

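```bash
python3 - <<'E'
from h import *
im=cv2.imread("pics/w1.png")
c=cv2.resize(im[150:280,250:480],None,fx=3,fy=3,interpolation=cv2.INTER_CUBIC)
cv2.imwrite("pics/w1c.png",cv2.convertScaleAbs(c,alpha=1.8))
E
```

```text
(no output)
```

View pics/w1c.png

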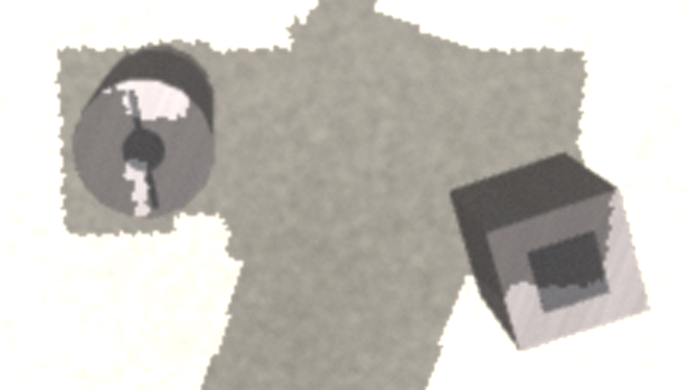

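```bash
python3 - <<'E'
from h import *
print(at("wrist",[(298,199.3)],.09))
p=at("wrist",np.array([(489,232),(614,190),(648,307),(520,350)])/3+[250,150],.056);print(p,p.mean(0)); e=p-np.roll(p,1,0);print(np.degrees(np.arctan2(e[:,1],e[:,0])))
go([.48,-.12,.2])
E
```

```text
[[ 0.4755 -0.1212  0.09  ]]
[[ 0.4737 -0.2344  0.056 ]
 [ 0.4981 -0.2671  0.056 ]
 [ 0.465  -0.2936  0.056 ]
 [ 0.4386 -0.2593  0.056 ]] [ 0.4688 -0.2636  0.056 ]
[  35.3292  -53.2877 -141.3013  127.4777]
t 1.62 pos [ 0.4631 -0.1447  0.2013] yaw -73.12 tilt err [ 0.      0.0021 -0.0013] | turn x 0.0 shift cm [ 0.1294 -1.8706 -2.3332] F [-0.8782 -0.4662 -0.5072] open 8.795
```

```bash
python3 -m pendant '[[[0,0,0,0,-1.9,-2.2,8.8],[0,0,0,3,0,0,8.8],[0,0,0,3,0,0,8.8],[0,0,0,2,0,0,8.8],[0,0,0,0,0,0,8.8],[0,0,0,0,0,0,8.8]]]' 20; python3 -c "
from h import *
go([.479,-.1195,.046])
cv2.imwrite('pics/w2.png',eyes.snapshot('wrist')[:,:,::-1])
cv2.imwrite('pics/s2b.png',eyes.snapshot('side')[:,:,::-1])"
```

```text
clock: 2.12
tool_pos: [0.4754, -0.1251, 0.1208]
eef_rot: [-0.699, -0.101, 0.701, -0.101]
contact_force: [0.9, -0.5, 0.3]
opening: 1.0
t 2.12 pos [ 0.4754 -0.1251  0.1208] yaw -73.64 tilt err [-0.     -0.0027 -0.0006] | turn x 0.0 shift cm [ 7.4826 -0.4411 -0.5013] F [ 0.9012 -0.4653  0.3367] open 8.813
```

View pics/w2.png

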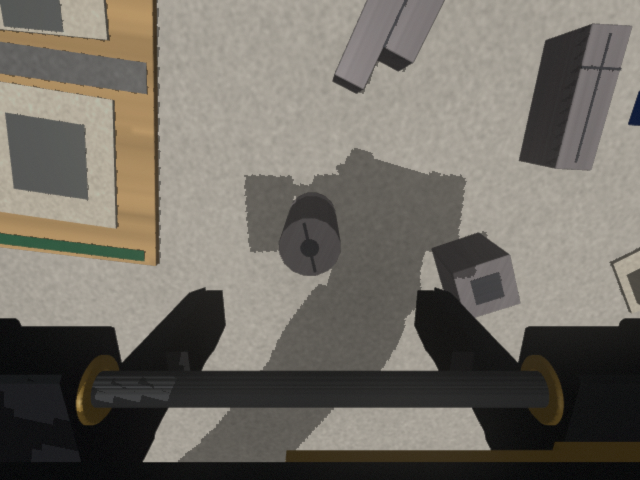

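```bash
python3 -c "
from h import *
print(at('wrist',[(310,247)],.09))
go([.479,-.1195,.046])"
```

```text
[[ 0.4794 -0.1175  0.09  ]]
t 2.22 pos [ 0.4772 -0.1252  0.1224] yaw -73.64 tilt err [-0.      0.0014  0.0011] | turn x 0.0 shift cm [ 7.6372 -0.4916 -0.3332] F [0.3607 0.4235 0.6243] open 8.797
```

```bash
python3 -m pendant '[[[0,0,0,0,-0.5,-0.4,8.8],[0,0,0,2,0,0,8.8],[0,0,0,2,0,0,8.8],[0,0,0,2,0,0,8.8],[0,0,0,1.5,0,0,8.8],[0,0,0,0,0,0,8.8],[0,0,0,0,0,0,8.8]]]' 20; python3 -c "
from h import *
go([.4795,-.119,.046])
cv2.imwrite('pics/w3.png',eyes.snapshot('wrist')[:,:,::-1])"
```

```text
clock: 2.8
tool_pos: [0.4795, -0.1181, 0.0469]
eef_rot: [0.7, 0.101, -0.7, 0.101]
contact_force: [-0.3, -0.4, -1.0]
opening: 1.0
t 2.8 pos [ 0.4795 -0.1181  0.0469] yaw -73.55 tilt err [-0.      0.0005  0.0002] | turn x 0.0 shift cm [0.0865 0.0865 0.0275] F [-0.2534 -0.4237 -1.021 ] open 8.806
```

View pics/w3.png

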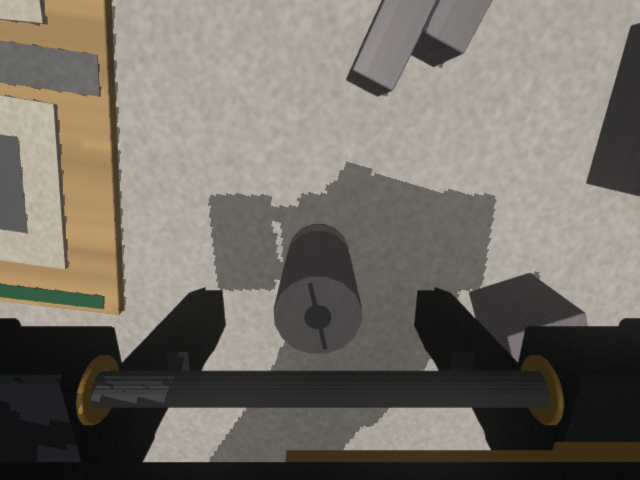

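The tower top is centred between the fingers at (318,316). I'll close at 40 N.

```bash
python3 -c "
from h import *
print(at('wrist',[(318,316)],.09))"; python3 -m pendant '[[[0,0,0,0,0,0,3],[0,0,0,0,0,0,3],[0,0,0,0,0,0,3],[0,0,0,0,0,0,3],[0,0,0,0,0,0,3],[0,0,0,0,0,0,3]]]' 40; python3 -m pendant '[[[0,0,0,0,0,0,3],[0,0,0,0,0,0,3]]]'; python3 -c "
from h import *
go([.576,.255,.2],-80)"
```

```text
[[ 0.4779 -0.1174  0.09  ]]
clock: 3.35
tool_pos: [0.4792, -0.1184, 0.0465]
eef_rot: [0.7, 0.101, -0.7, 0.101]
contact_force: [-0.4, 0.6, -0.6]
opening: 0.569
clock: 3.52
tool_pos: [0.479, -0.1183, 0.0463]
eef_rot: [-0.7, -0.101, 0.7, -0.101]
contact_force: [0.5, -0.6, 1.4]
opening: 0.435
t 3.52 pos [ 0.479  -0.1183  0.0463] yaw -73.57 tilt err [-0. -0. -0.] | turn x 0.1123 shift cm [-15.3666 -35.08   -16.0323] F [ 0.5493 -0.6408  1.4079] open 3.836
```

```bash
python3 -m pendant '[[[0,0,0,0,0,0,3],[0,0,0,-1,0,0,3],[0,0,0,-3,0,0,3],[0,0,0,-3,0,0,3],[0,0,0,-3,0,0,3],[0,0,0,-3,0,0,3],[0,0,0,0,0,0,3],[0,0,0,0,0,0,3]]]'; python3 -c "
from h import *
go([.576,.255,.176])
cv2.imwrite('pics/w4.png',eyes.snapshot('wrist')[:,:,::-1])"
```

```text
clock: 4.18
tool_pos: [0.4799, -0.1186, 0.178]
eef_rot: [0.701, 0.101, -0.699, 0.101]
contact_force: [0.2, 1.0, -1.8]
opening: 0.431
t 4.18 pos [ 0.4799 -0.1186  0.178 ] yaw -73.58 tilt err [-0.      0.0032  0.0017] | turn x 0.0 shift cm [  0.197  -33.12   -19.7811] F [ 0.1892  0.9501 -1.7684] open 3.8
```

View pics/w4.png

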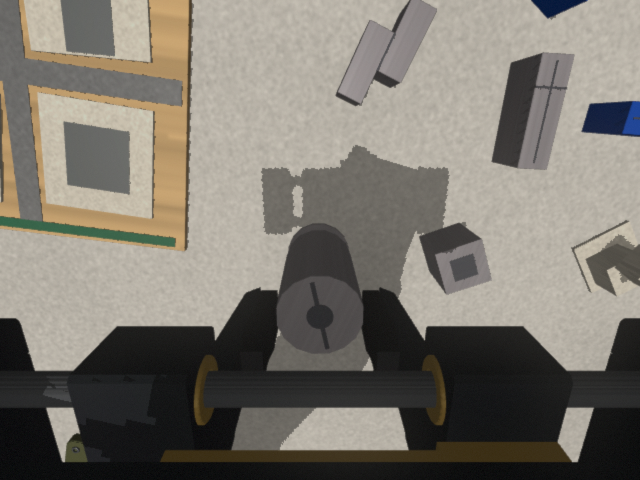

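```bash
python3 -m pendant '[[[0,0,0,0,-3,-0.9,3],[0,0,0,0,-3,-0.9,3],[0,0,0,0,-3,-0.9,3],[0,0,0,0,-3,-0.9,3],[0,0,0,0,-3,-0.9,3],[0,0,0,0,-3,-0.9,3],[0,0,0,0,-3,-0.9,3],[0,0,0,0,-3,-0.9,3],[0,0,0,0,-3,-0.9,3],[0,0,0,0,-3,-0.9,3]]]';python3 -m pendant '[[[0,0,0,0,-3,-0.9,3],[0,0,0,0,-2.9,-0.7,3],[0,0,0,0,0,0,3],[0,0,0,0,0,0,3],[0,0,0,0,0,0,3],[0,0,0,0,0,0,3]]]'; python3 -c "
from h import *
go([.576,.255,.176])
print(repr(eyes.camera_info('wrist')['world_from_camera']))
cv2.imwrite('pics/w5.png',eyes.snapshot('wrist')[:,:,::-1])"
```

```text
clock: 5.07
tool_pos: [0.4787, 0.1957, 0.1744]
eef_rot: [-0.698, -0.101, 0.701, -0.102]
contact_force: [1.4, -0.5, -2.2]
opening: 0.432
clock: 5.57
tool_pos: [0.4788, 0.2537, 0.1753]
eef_rot: [-0.699, -0.099, 0.701, -0.101]
contact_force: [0.6, 0.8, -0.9]
opening: 0.435
t 5.57 pos [0.4788 0.2537 0.1753] yaw -73.69 tilt err [ 0.     -0.0026  0.0021] | turn x 0.0 shift cm [-0.0695  2.603  -9.3711] F [ 0.6369  0.7573 -0.9154] open 3.835
array([[ 0.2806,  0.9103,  0.3044,  0.5576],
       [-0.9598,  0.2653,  0.0914,  0.2779],
       [ 0.0024, -0.3179,  0.9481,  0.3593],
       [ 0.    ,  0.    ,  0.    ,  1.    ]])
```

View pics/w5.png

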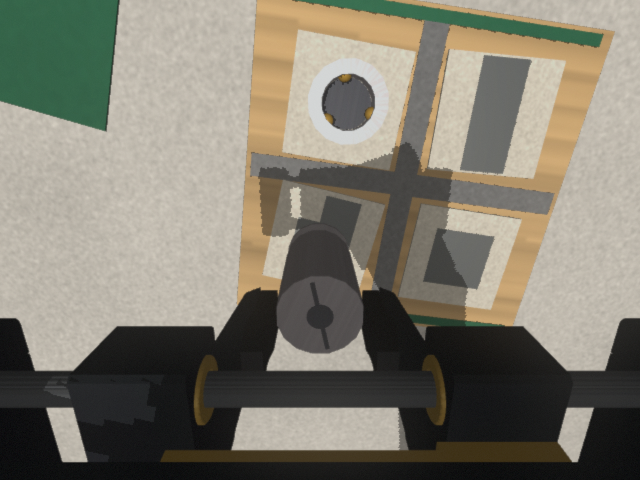

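```bash
python3 - <<'E'
from h import *
im=cv2.imread("pics/w5.png")
c=cv2.resize(im[0:210,240:440],None,fx=4,fy=4,interpolation=cv2.INTER_CUBIC)[:600]
cv2.imwrite("pics/w5c.png",cv2.convertScaleAbs(c,alpha=1.4))
E
```

```text
(no output)
```

View pics/w5c.png

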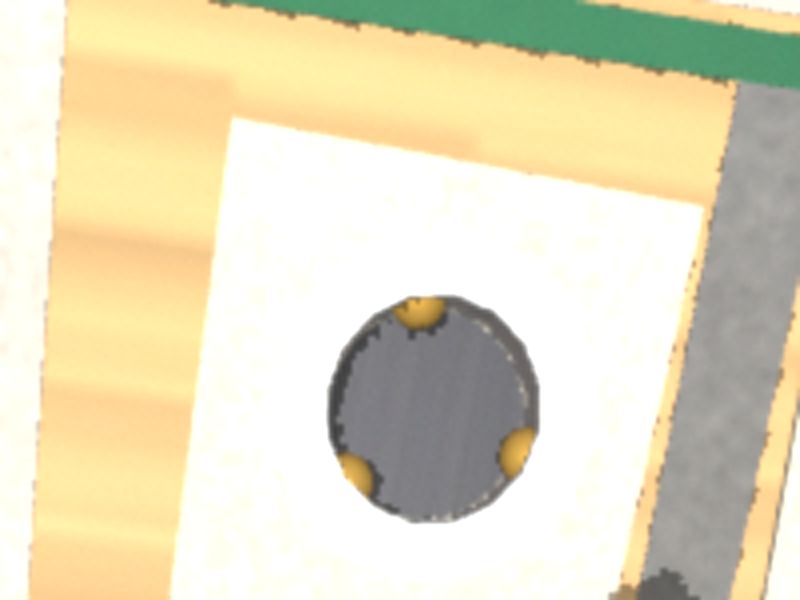

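```bash
python3 - <<'E'
from h import *
T=np.array([[ 0.2806,  0.9103,  0.3044,  0.5576],[-0.9598,  0.2653,  0.0914,  0.2779],[ 0.0024, -0.3179,  0.9481,  0.3593],[0,0,0,1]])
i=dict(eyes.camera_info("wrist"));print(i["world_from_camera"])
for W in (T,i["world_from_camera"]):
    i["world_from_camera"]=W
    print(at("wrist",[(348.5,102.3)],.033,i),at("wrist",[(320,316)],.22,i))
go([.576,.255,.176])
E
```

```text
[[ 0.2803  0.9105  0.3039  0.5578]
 [-0.9599  0.2652  0.0908  0.2779]
 [ 0.002  -0.3172  0.9484  0.3597]
 [ 0.      0.      0.      1.    ]]
[[0.5773 0.257  0.033 ]] [[0.4782 0.2541 0.22  ]]
[[0.5777 0.2572 0.033 ]] [[0.4783 0.2541 0.22  ]]
t 5.62 pos [0.479  0.2537 0.1756] yaw -73.71 tilt err [ 0.     -0.0019  0.0017] | turn x 0.0 shift cm [-0.0393  2.5992 -9.3443] F [-0.2991 -0.8743 -1.7549] open 3.837
```

```bash
python3 -c "
from h import *
go([.5775,.256,.1])"; python3 -m pendant '[[[0,0,0,0,0.85,-3.2,3],[0,0,0,0,0.85,-3.2,3],[0,0,0,0,0.8,-3.1,3],[0,0,0,2.5,0,0,3],[0,0,0,2.5,0,0,3],[0,0,0,2,0,0,3],[0,0,0,0,0,0,3],[0,0,0,0,0,0,3],[0,0,0,0,0,0,3]]]'; python3 -c "
from h import *
go([.5775,.256,.1])
for n in ['side','top','wrist']: cv2.imwrite(f'pics/{n}6.png',eyes.snapshot(n)[:,:,::-1])
a=cv2.imread('pics/side6.png')[240:400,130:330];b=cv2.imread('pics/top6.png')[200:320,70:230]
cv2.imwrite('pics/j6.png',cv2.convertScaleAbs(np.hstack([cv2.resize(a,(400,320)),cv2.resize(b,(400,300)).__class__(shape=(0,)) if 0 else cv2.copyMakeBorder(cv2.resize(b,(400,300)),0,20,0,0,0)]),alpha=1.4))"
```

```text
t 5.62 pos [0.479  0.2537 0.1756] yaw -73.71 tilt err [ 0.     -0.0019  0.0017] | turn x 0.0 shift cm [ 7.5607  2.5453 -9.5163] F [-0.2991 -0.8743 -1.7549] open 3.837
clock: 6.37
tool_pos: [0.5783, 0.2585, 0.1074]
eef_rot: [0.7, 0.101, -0.699, 0.101]
contact_force: [0.2, 0.3, -1.8]
opening: 0.435
t 6.37 pos [0.5783 0.2585 0.1074] yaw -73.63 tilt err [-0.      0.0017  0.0001] | turn x 0.0 shift cm [0.7423 0.2145 0.1466] F [ 0.245   0.3006 -1.7858] open 3.832
```

View pics/j6.png

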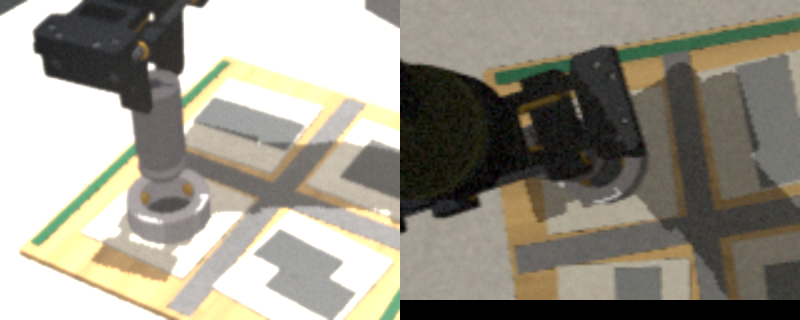

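View pics/wrist6.png

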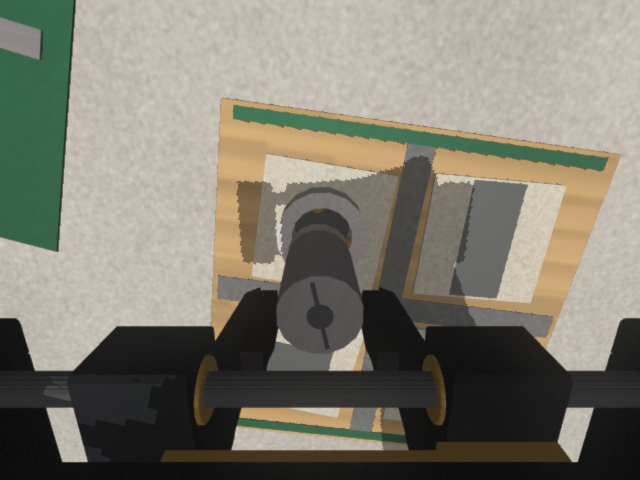

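```bash
python3 -m pendant '[[[0,0,0,0,0.2,0.15,3],[0,0,0,1,0,0,3],[0,0,0,1,0,0,3],[0,0,0,0,0,0,3],[0,0,0,0,0,0,3],[0,0,0,0,0,0,3]]]'; python3 -c "
from h import *
go([.5775,.256,.08])
for n in ['side','wrist']: cv2.imwrite(f'pics/{n}7.png',eyes.snapshot(n)[:,:,::-1])
a=cv2.imread('pics/side7.png')[270:370,150:270];b=cv2.imread('pics/wrist7.png')[150:360,220:420]
cv2.imwrite('pics/j7.png',cv2.convertScaleAbs(np.hstack([cv2.resize(a,(480,400)),cv2.resize(b,(320,400))]),alpha=1.4))"
```

```text
clock: 7.02
tool_pos: [0.5763, 0.2566, 0.0859]
eef_rot: [-0.7, -0.101, 0.7, -0.101]
contact_force: [0.1, 0.2, -1.9]
opening: 0.44
t 7.02 pos [0.5763 0.2566 0.0859] yaw -73.56 tilt err [ 0.     -0.0006  0.0001] | turn x 0.0 shift cm [ 0.5905  0.0901 -0.0964] F [ 0.1429  0.2097 -1.9107] open 3.873
```

View pics/j7.png

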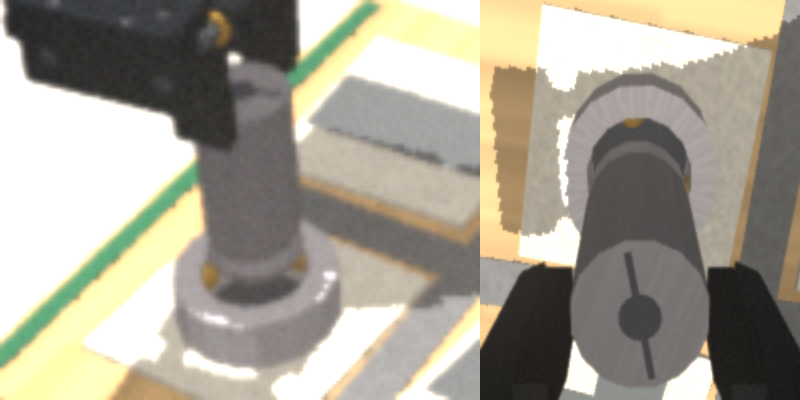

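```bash
python3 -m pendant '[[[0,0,0,0,0.1,-0.1,3],[0,0,0,0.6,0,0,3],[0,0,0,0.6,0,0,3],[0,0,0,0.4,0,0,3],[0,0,0,0,0,0,3],[0,0,0,0,0,0,3]]]'; python3 -c "
from h import *
go([.5775,.256,.055])"
```

```text
clock: 7.62
tool_pos: [0.5775, 0.2563, 0.0699]
eef_rot: [-0.7, -0.101, 0.7, -0.101]
contact_force: [-0.8, 1.3, -0.7]
opening: 0.433
t 7.62 pos [0.5775 0.2563 0.0699] yaw -73.55 tilt err [-0.     -0.0004 -0.0004] | turn x 0.0 shift cm [1.4914 0.0256 0.0063] F [-0.7807  1.3367 -0.7252] open 3.815
```

```bash
python3 -m pendant '[[[0,0,0,0.2,0,0,3],[0,0,0,0.2,0,0,3],[0,0,0,0,0,0,3]]]'; python3 -m pendant '[[[0,0,0,0.2,0,0,3],[0,0,0,0.2,0,0,3],[0,0,0,0,0,0,3]]]';python3 -m pendant '[[[0,0,0,0.2,0,0,3],[0,0,0,0,0,0,3]]]'; python3 -c "
from h import *
go([.5775,.256,.055])"
```

```text
clock: 7.87
tool_pos: [0.5798, 0.2569, 0.0681]
eef_rot: [0.702, 0.102, -0.698, 0.1]
contact_force: [0.1, 0.5, 5.5]
opening: 0.437
clock: 8.12
tool_pos: [0.5788, 0.2564, 0.0632]
eef_rot: [0.701, 0.101, -0.699, 0.101]
contact_force: [0.7, 1.5, -1.4]
opening: 0.435
clock: 8.28
tool_pos: [0.5769, 0.2553, 0.0594]
eef_rot: [-0.699, -0.101, 0.7, -0.101]
contact_force: [1.0, 0.6, -6.2]
opening: 0.431
t 8.28 pos [0.5769 0.2553 0.0594] yaw -73.56 tilt err [ 0.     -0.0018  0.0006] | turn x 0.0 shift cm [ 0.4447 -0.0475 -0.0731] F [ 0.9518  0.6041 -6.1907] open 3.799
```

```bash
python3 -m pendant '[[[0,0,0,0.2,0,0,3],[0,0,0,0,0,0,3]]]'; python3 -m pendant '[[[0,0,0,0.2,0,0,3],[0,0,0,0,0,0,3]]]'; python3 -c "
from h import *
go([.5775,.256,.055])
for n in ['side']: cv2.imwrite(f'pics/{n}8.png',eyes.snapshot(n)[:,:,::-1])
a=cv2.imread('pics/side8.png')[270:370,150:270]
cv2.imwrite('pics/j8.png',cv2.convertScaleAbs(cv2.resize(a,(600,500)),alpha=1.4))"
```

```text
clock: 8.45
tool_pos: [0.5773, 0.2557, 0.0575]
eef_rot: [-0.7, -0.101, 0.7, -0.101]
contact_force: [1.2, 0.0, -3.7]
opening: 0.43
clock: 8.62
tool_pos: [0.5786, 0.2562, 0.0573]
eef_rot: [0.7, 0.101, -0.699, 0.101]
contact_force: [-0.7, 0.3, 5.0]
opening: 0.433
t 8.62 pos [0.5786 0.2562 0.0573] yaw -73.57 tilt err [ 0.      0.0018 -0.0001] | turn x 0.0 shift cm [ 0.2311 -0.0134  0.1082] F [-0.6869  0.3494  4.9774] open 3.818
```

View pics/j8.png

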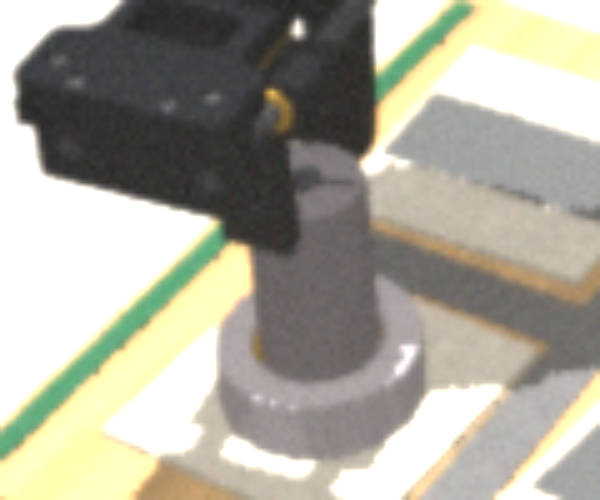

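```bash
python3 -m pendant '[[[0,0,0,0.2,0,0,3],[0,0,0,0,0,0,3]]]'; python3 -m pendant '[[[0,0,0,0.2,0,0,3],[0,0,0,0,0,0,3]]]'; python3 -c "
from h import *
go([.5775,.256,.055])"
```

```text
clock: 8.83
tool_pos: [0.5795, 0.2565, 0.0572]
eef_rot: [0.701, 0.101, -0.698, 0.101]
contact_force: [-1.6, -1.2, 16.2]
opening: 0.44
clock: 9.0
tool_pos: [0.5807, 0.2569, 0.0571]
eef_rot: [0.702, 0.101, -0.697, 0.1]
contact_force: [-5.3, -1.8, 26.8]
opening: 0.432
t 9.0 pos [0.5807 0.2569 0.0571] yaw -73.6 tilt err [ 0.      0.0069 -0.0006] | turn x 0.0 shift cm [ 0.2131 -0.0024  0.3318] F [-5.2596 -1.846  26.8017] open 3.806
```

```bash
python3 -m pendant '[[[0,0,0,-0.4,0,0,3],[0,0,0,0,0,0,3],[0,0,0,0,0,0,3],[0,0,0,0,0,0,6],[0,0,0,0,0,0,6],[0,0,0,0,0,0,6],[0,0,0,0,0,0,6],[0,0,0,0,0,0,6]]]' 20; python3 -c "
from h import *
go([.5775,.256,.16])"
```

```text
clock: 9.67
tool_pos: [0.5774, 0.2556, 0.0558]
eef_rot: [-0.7, -0.101, 0.7, -0.101]
contact_force: [0.0, 0.6, -0.1]
opening: 0.679
t 9.67 pos [0.5774 0.2556 0.0558] yaw -73.57 tilt err [ 0.     -0.0009  0.0003] | turn x 0.0 shift cm [-10.4158  -0.0382  -0.0202] F [ 0.027   0.5909 -0.0674] open 5.982
```

```bash
python3 -m pendant '[[[0,0,0,-2,0,0,6],[0,0,0,-3.3,0,0,6],[0,0,0,-3.3,0,0,6],[0,0,0,-3.3,0,0,6],[0,0,0,-0.6,0,3,6],[0,0,0,0,0,3,6],[0,0,0,0,0,3,6],[0,0,0,0,0,0,6],[0,0,0,0,0,0,6],[0,0,0,0,0,0,6]]]' 20; python3 -c "
from h import *
go([.6231,-.134,.16],-98)
for n in ['side','wrist']: cv2.imwrite(f'pics/{n}9.png',eyes.snapshot(n)[:,:,::-1])
print(eyes.camera_info('wrist')['world_from_camera'])
a=cv2.imread('pics/side9.png')[270:370,150:270];b=cv2.imread('pics/wrist9.png')[0:210,220:440]
cv2.imwrite('pics/j9.png',cv2.convertScaleAbs(np.hstack([cv2.resize(a,(380,400)),cv2.resize(b,(420,400))]),alpha=1.4))"
```

```text
clock: 10.5
tool_pos: [0.4924, 0.2308, 0.1816]
eef_rot: [0.7, 0.101, -0.699, 0.101]
contact_force: [0.5, 1.2, -0.2]
opening: 0.681
t 10.5 pos [0.4924 0.2308 0.1816] yaw -73.57 tilt err [ 0.      0.0016 -0.0001] | turn x 0.4264 shift cm [  2.1566  34.3068 -18.0175] F [ 0.5066  1.1827 -0.1803] open 6.004
[[ 0.2822  0.9109  0.301   0.5711]
 [-0.9594  0.2679  0.0887  0.2547]
 [ 0.0002 -0.3138  0.9495  0.3657]
 [ 0.      0.      0.      1.    ]]
```

View pics/j9.png

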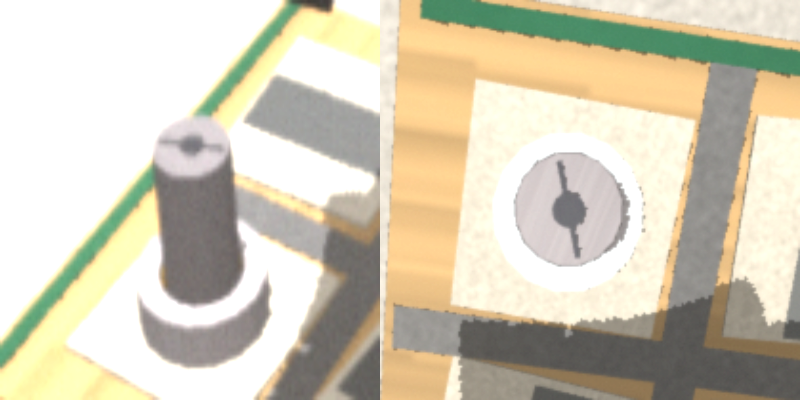

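View pics/wrist9.png

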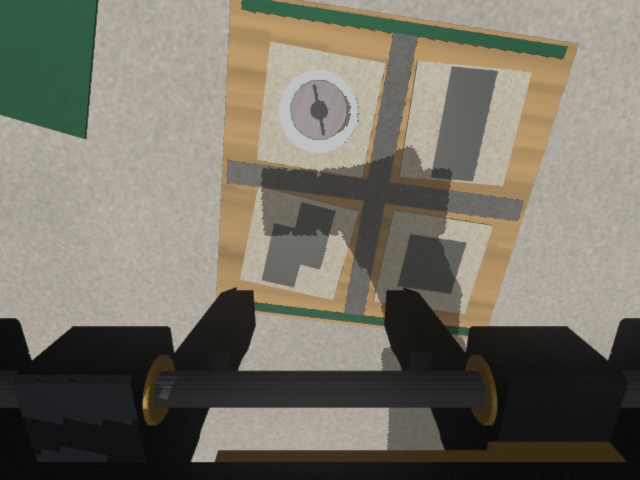

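```bash
python3 - <<'E'
from h import *
o1,d1=ray("wrist",[(318.5,109.5)]);o2,d2=ray("side",[(210.6,306.2)])
t=np.linalg.lstsq(np.c_[d1[0],-d2[0]],o2-o1,rcond=None)[0];print(o1+t[0]*d1[0],o2+t[1]*d2[0])
for n,p in dict(slabpl=[(417,61),(531,72),(504,186),(390,176)],slabg=[(452,66),(497,70),(474,182),(440,177)],sqp=[(396,210),(492,226),(463,330)],).items():
    q=at("wrist",p,.010);print(n,q[:,:2].tolist(),(q[0]+q[2])/2)
go([.6231,-.134,.16],-98)
E
```

```text
[0.5777 0.2573 0.1027] [0.5762 0.2557 0.1027]
slabpl [[0.6443894706910519, 0.18475407966702506], [0.6651356069730041, 0.08223461808884153], [0.5632891080650148, 0.06029014207191219], [0.5405350009402125, 0.17287784752518742]] [0.6038 0.1225 0.01  ]
slabg [[0.6494882054146671, 0.15294722803732685], [0.6579429184283537, 0.11254414743098307], [0.5585189765601947, 0.09067374504307577], [0.5535816879817577, 0.12502748712559392]] [0.604  0.1218 0.01  ]
sqp [[0.5097385958339871, 0.1552144334359058], [0.5217924554282805, 0.054016229745161404], [0.3989426087943618, 0.0329217771510574]] [0.4543 0.0941 0.01  ]
t 10.6 pos [0.4929 0.2309 0.1813] yaw -73.6 tilt err [ 0.      0.0017 -0.0002] | turn x 0.4259 shift cm [  2.1315  34.3256 -17.969 ] F [-0.4749 -0.8555 -0.228 ] open 6.005
```

```bash
python3 -m pendant '[[[0.106,0,0,0,0,0,7],[0.106,0,0,0,0,0,7],[0.107,0,0,0,0,0,7],[0.107,0,0,0,0,0,7],[0,0,0,0,3.1,-1.63,7],[0,0,0,0,3.1,-1.63,7],[0,0,0,0,3.1,-1.63,7],[0,0,0,0,3.1,-1.63,7],[0,0,0,0,3.1,-1.63,7],[0,0,0,0,3.1,-1.63,7]]]' 20; python3 -m pendant '[[[0,0,0,0,3.1,-1.63,7],[0,0,0,0,3.1,-1.63,7],[0,0,0,0,3.1,-1.63,7],[0,0,0,0,3.1,-1.63,7],[0,0,0,0,3.1,-1.63,7],[0,0,0,0,0,0,7],[0,0,0,0,0,0,7],[0,0,0,0,0,0,7]]]' 20; python3 -c "
from h import *
go([.6231,-.134,.16],-98)
cv2.imwrite('pics/w10.png',eyes.snapshot('wrist')[:,:,::-1])
"
```

```text
clock: 11.43
tool_pos: [0.5641, 0.0309, 0.1811]
eef_rot: [0.706, -0.049, -0.705, -0.049]
contact_force: [0.4, 0.6, -0.6]
opening: 0.796
clock: 12.1
tool_pos: [0.622, -0.1315, 0.1808]
eef_rot: [-0.705, 0.049, 0.706, 0.05]
contact_force: [0.6, 0.2, 0.4]
opening: 0.796
t 12.1 pos [ 0.622  -0.1315  0.1808] yaw -97.97 tilt err [-0.     -0.0004 -0.0011] | turn x 0.0006 shift cm [ 2.0776  0.2375 -0.1421] F [0.5853 0.1758 0.3884] open 7.011
```

View pics/w10.png

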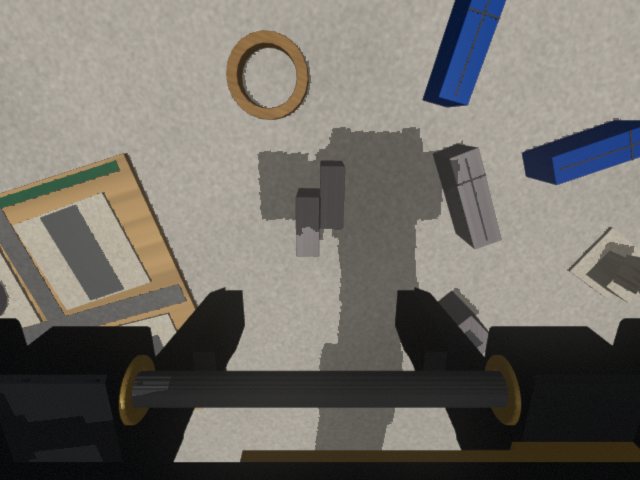

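```bash
python3 - <<'E'
from h import *
print(at("wrist",[(308,257),(332,229),(320,229),(320,200)],.046))
u=np.array([np.cos(np.radians(-8)),np.sin(np.radians(-8))]);v=np.array([-u[1],u[0]])
c=np.array([.6231,-.134]);print(c-.043*u+.011*v, c-.015*u-.011*v)
im=cv2.imread("pics/w10.png")
c=cv2.resize(im[150:270,250:400],None,fx=5,fy=5,interpolation=cv2.INTER_CUBIC)
cv2.imwrite("pics/w10c.png",cv2.convertScaleAbs(c,alpha=1.8))
E
```

```text
[[ 0.5809 -0.1129  0.046 ]
 [ 0.6055 -0.1391  0.046 ]
 [ 0.607  -0.1281  0.046 ]
 [ 0.6343 -0.1318  0.046 ]]
[ 0.582  -0.1171] [ 0.6067 -0.1428]
```

View pics/w10c.png

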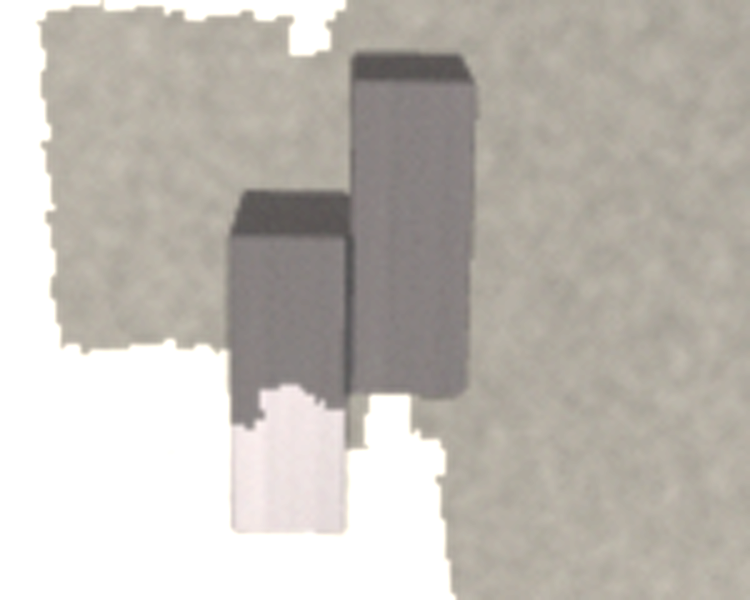

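```bash
python3 -m pendant '[[[0,0,0,3,0,0,7],[0,0,0,3,0,0,7],[0,0,0,3,0,0,7],[0,0,0,3,0,0,7],[0,0,0,2,0,0,7],[0,0,0,1.5,0,0,7],[0,0,0,1.2,0,0,7],[0,0,0,0,0,0,7],[0,0,0,0,0,0,7]]]' 25; python3 -c "
from h import *
go([.6225,-.132,.013],-98)
cv2.imwrite('pics/w11.png',eyes.snapshot('wrist')[:,:,::-1])
"
```

```text
clock: 12.9
tool_pos: [0.6217, -0.131, 0.0143]
eef_rot: [-0.705, 0.048, 0.706, 0.049]
contact_force: [-0.1, 0.2, 1.1]
opening: 0.797
t 12.9 pos [ 0.6217 -0.131   0.0143] yaw -97.89 tilt err [-0.     -0.0004 -0.0005] | turn x 0.0019 shift cm [ 0.1293  0.0919 -0.0895] F [-0.131   0.1824  1.0586] open 7.024
```

View pics/w11.png

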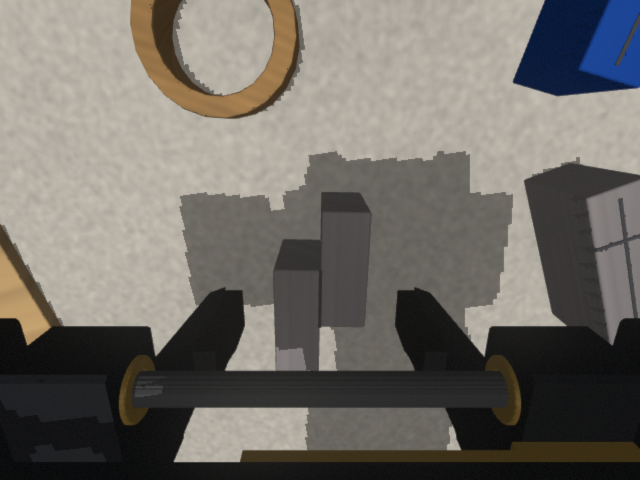

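```bash
python3 -c "
from h import *
p=at('wrist',[(345,326),(298,268)],.046);print(p,p.mean(0))"; python3 -m pendant '[[[0,0,0,0,0,0,3.5],[0,0,0,0,0,0,3.5],[0,0,0,0,0,0,3.5],[0,0,0,0,0,0,3.5],[0,0,0,0,0,0,3.5],[0,0,0,0,0,0,3.5]]]' 30; python3 -c "
from h import *
cv2.imwrite('pics/w12.png',eyes.snapshot('wrist')[:,:,::-1])
go([.444,.2396,.16],-87.5)"
```

```text
[[ 0.6064 -0.1413  0.046 ]
 [ 0.6401 -0.1233  0.046 ]] [ 0.6232 -0.1323  0.046 ]
clock: 13.45
tool_pos: [0.6218, -0.1322, 0.0145]
eef_rot: [0.706, -0.049, -0.705, -0.049]
contact_force: [0.3, 0.5, -0.1]
opening: 0.402
t 13.5 pos [ 0.6217 -0.1322  0.0145] yaw -97.98 tilt err [-0.      0.0002  0.0001] | turn x -0.1829 shift cm [-14.5545 -37.9239  16.1334] F [-0.553   0.6466  0.0441] open 3.511
```

View pics/w12.png

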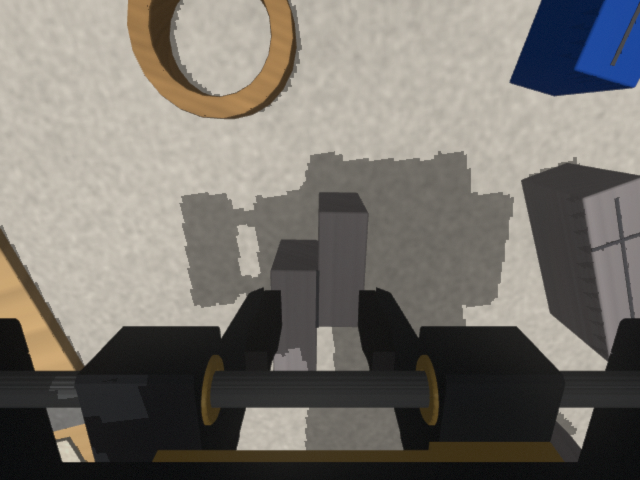

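```bash
python3 - <<'E'
from h import *
p=at('wrist',[(272,290),(367,290),(319,290)],.046);print(p,np.linalg.norm(p[0]-p[1]))
i=eyes.camera_info("wrist");T=np.linalg.inv(i["world_from_camera"]);f=240/np.tan(np.radians(i["fovy"])/2)
s=r.get_state();M=R.from_quat(s["eef_rot"]).as_matrix();P=s["tool_pos"]
for x in (0,-.019,-.04):
  for y in (-.0175,.0175,-.022,.022):
    q=P+M@np.array([x,y,0]);c=T@np.r_[q,1];print(x,y,i["cx"]+f*c[0]/-c[2],i["cy"]-f*c[1]/-c[2])
for z in (0,.046):
    for (a,b) in ((.022,.015),(-.022,-.015)):
        pass
E
```

```text
[[ 0.6302 -0.1102  0.046 ]
 [ 0.624  -0.1546  0.046 ]
 [ 0.6272 -0.1322  0.046 ]] 0.04484528246609089
0 -0.0175 289.31182629495584 273.24894403778643
0 0.0175 351.7633411629777 273.2207523510429
0 -0.022 281.28166256657516 273.2525689916537
0 0.022 359.79213846541586 273.2171280140038
-0.019 -0.0175 286.3523193833447 288.4281234226897
-0.019 0.0175 354.97260396061256 288.39588974045415
-0.019 -0.022 277.5288864728128 288.43226814074796
-0.019 0.022 363.79438717013835 288.39174579732594
-0.04 -0.0175 282.31766875633485 309.1216671284058
-0.04 0.0175 359.3476659759014 309.0835589516306
-0.04 -0.022 272.41277249260037 309.12656726538324
-0.04 0.022 369.250483404428 309.0786598430915
```

```bash
python3 -m pendant '[[[0,0,0,0,0,0,2.5],[0,0,0,0,0,0,2.5],[0,0,0,0,0,0,2.5],[0,0,0,0,0,0,2.5]]]' 30; python3 -c "
from h import *
go([.444,.2396,.16],-87.5)"; python3 -m pendant '[[[0,0,0,0,0,0,2.5],[0,0,0,-1,0,0,2.5],[0,0,0,-1,0,0,2.5],[0,0,0,0,0,0,2.5],[0,0,0,0,0,0,2.5]]]' 30;python3 -c "
from h import *
go([.444,.2396,.16],-87.5)
for n in ['side','wrist']: cv2.imwrite(f'pics/{n}13.png',eyes.snapshot(n)[:,:,::-1])
a=cv2.imread('pics/side13.png')[150:300,220:420];b=cv2.imread('pics/wrist13.png')[150:360,220:420]
cv2.imwrite('pics/j13.png',cv2.convertScaleAbs(np.hstack([cv2.resize(a,(450,400)),cv2.resize(b,(350,400))]),alpha=1.4))"
```

```text
clock: 13.83
tool_pos: [0.6216, -0.1322, 0.0143]
eef_rot: [-0.705, 0.049, 0.705, 0.049]
contact_force: [0.0, -0.5, -0.6]
opening: 0.283
t 13.83 pos [ 0.6216 -0.1322  0.0143] yaw -97.98 tilt err [ 0.     -0.0001  0.0001] | turn x -0.1829 shift cm [-14.5736 -37.9193  16.1239] F [ 0.002  -0.5078 -0.5763] open 2.495
clock: 14.25
tool_pos: [0.6227, -0.1324, 0.0357]
eef_rot: [0.706, -0.049, -0.704, -0.049]
contact_force: [0.5, 0.9, -1.1]
opening: 0.282
t 14.25 pos [ 0.6227 -0.1324  0.0357] yaw -97.97 tilt err [-0.      0.0026  0.0002] | turn x -0.1828 shift cm [-12.4334 -37.9426  16.2293] F [ 0.5468  0.9062 -1.1367] open 2.481
```

View pics/j13.png

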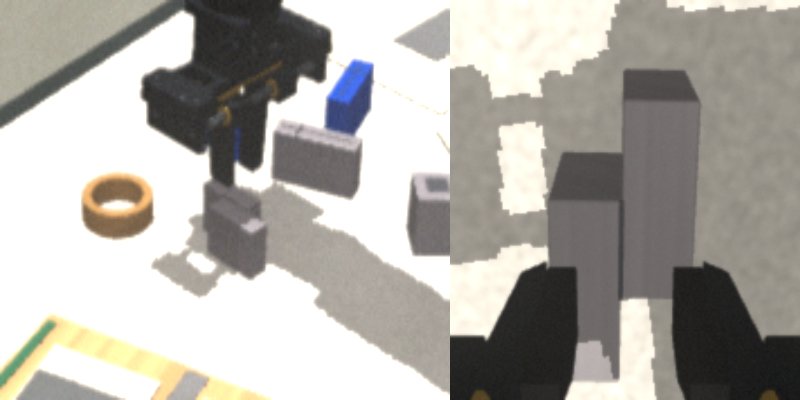

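```bash
python3 - <<'E'
from h import *
def proj(n,p):
    i=eyes.camera_info(n);T=np.linalg.inv(i["world_from_camera"]);f=240/np.tan(np.radians(i["fovy"])/2)
    c=T@np.r_[p,1];return np.array([i["cx"]+f*c[0]/-c[2],i["cy"]-f*c[1]/-c[2]])
P=r.get_state()["tool_pos"];print(proj("side",P),proj("side",[.6231,-.1338,.046]),proj("side",[.6231,-.1338,0]))
im=cv2.imread('pics/side13.png')[150:270,260:400]
c=cv2.resize(im,None,fx=5,fy=5,interpolation=cv2.INTER_CUBIC)
q=((proj("side",P)-[260,150])*5).astype(int);cv2.circle(c,tuple(int(v) for v in q),4,(0,0,255),-1)
cv2.imwrite("pics/j13b.png",cv2.convertScaleAbs(c,alpha=1.6))
E
```

```text
[324.089  230.8482] [324.1435 225.8887] [323.6069 243.5546]
```

View pics/j13b.png

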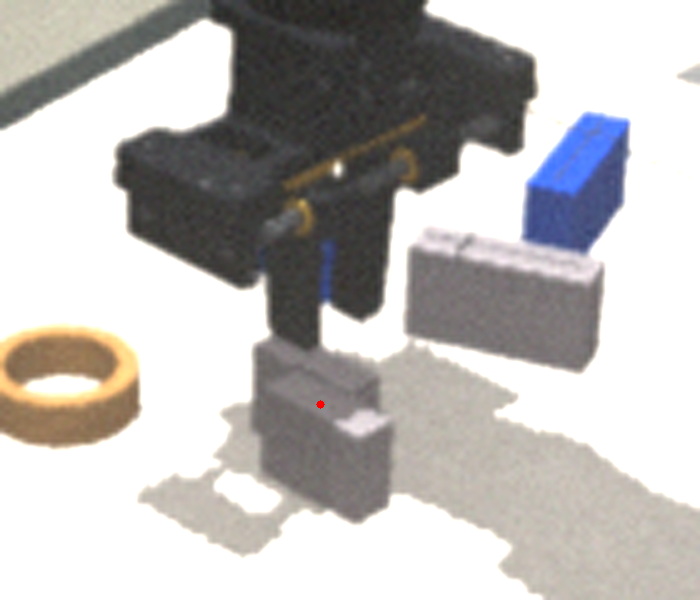

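The side view shows the fingertips about 36 mm above the reported TCP. The wrist view agrees: the tips' apparent width puts them about 38 mm behind the TCP. So the step block hasn't been touched yet, and the tower was gripped higher up than I intended. I'll open the fingers and go lower, watching the force.

```bash
python3 -m pendant '[[[0,0,0,0,0,0,7],[0,0,0,0,0,0,7],[0,0,0,0,0,0,7],[0,0,0,0,0,0,7],[0,0,0,0,0,0,7],[0,0,0,0,0,0,7],[0,0,0,0,0,0,7]]]' 25; python3 -m pendant '[[[0,0,0,1.1,0,0,7],[0,0,0,1.1,0,0,7],[0,0,0,1,0,0,7],[0,0,0,0.6,0,0,7],[0,0,0,0,0,0,7],[0,0,0,0,0,0,7]]]' 25; python3 -c "
from h import *
go([.6225,-.132,-.023],-98)
for n in ['side','wrist']: cv2.imwrite(f'pics/{n}14.png',eyes.snapshot(n)[:,:,::-1])
a=cv2.imread('pics/side14.png')[150:270,260:400];b=cv2.imread('pics/wrist14.png')[150:360,200:440]
cv2.imwrite('pics/j14.png',cv2.convertScaleAbs(np.hstack([cv2.resize(a,(420,360)),cv2.resize(b,(380,360))]),alpha=1.5))"
```

```text
clock: 14.93
tool_pos: [0.6216, -0.1322, 0.0343]
eef_rot: [-0.705, 0.049, 0.705, 0.049]
contact_force: [-0.0, -0.1, -0.4]
opening: 0.78
clock: 15.43
tool_pos: [0.6211, -0.1321, -0.0045]
eef_rot: [-0.705, 0.049, 0.706, 0.049]
contact_force: [-0.0, -0.8, 0.5]
opening: 0.794
t 15.43 pos [ 0.6211 -0.1321 -0.0045] yaw -97.98 tilt err [ 0.     -0.0014  0.    ] | turn x 0.0004 shift cm [ 1.8459 -0.0284 -0.1355] F [-0.0483 -0.8294  0.4511] open 6.994
```

View pics/j14.png

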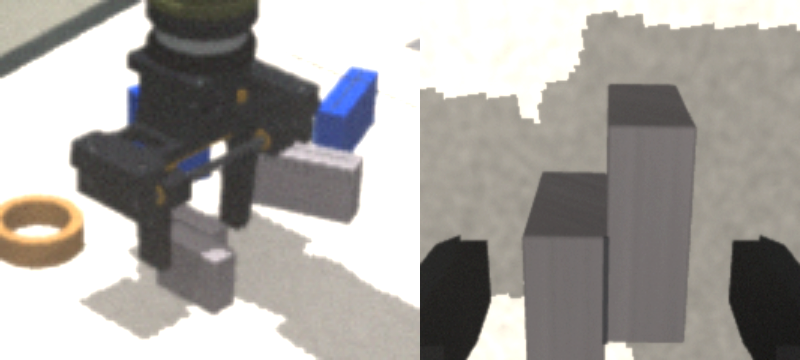

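```bash
python3 -m pendant '[[[0,0,0,0.6,0,-0.1,7],[0,0,0,0.5,0,0,7],[0,0,0,0.4,0,0,7],[0,0,0,0,0,0,7],[0,0,0,0,0,0,7]]]' 25; python3 -c "
from h import *
go([.6225,-.132,-.02],-98)
cv2.imwrite('pics/w15.png',eyes.snapshot('wrist')[:,:,::-1])"; python3 -m pendant '[[[0,0,0,0,0,0,3.5],[0,0,0,0,0,0,3.5],[0,0,0,0,0,0,3.5],[0,0,0,0,0,0,3.5],[0,0,0,0,0,0,3.5],[0,0,0,0,0,0,3.5]]]' 35; python3 -m pendant '[[[0,0,0,0,0,0,3.5],[0,0,0,0,0,0,3.5]]]' 35;  python3 -c "
from h import *
cv2.imwrite('pics/w16.png',eyes.snapshot('wrist')[:,:,::-1])
go([.444,.2396,.12],-87.5)"
```

```text
clock: 15.95
tool_pos: [0.6223, -0.1323, -0.0191]
eef_rot: [-0.705, 0.049, 0.706, 0.049]
contact_force: [0.3, 0.2, -0.1]
opening: 0.794
t 15.95 pos [ 0.6223 -0.1323 -0.0191] yaw -97.97 tilt err [ 0.     -0.0008  0.    ] | turn x 0.0005 shift cm [ 0.0928 -0.0275 -0.0144] F [ 0.3496  0.1758 -0.1399] open 6.999
clock: 16.5
tool_pos: [0.6228, -0.1321, -0.0185]
eef_rot: [0.705, -0.049, -0.705, -0.049]
contact_force: [0.8, 0.9, 1.6]
opening: 0.497
clock: 16.67
tool_pos: [0.6228, -0.1322, -0.0185]
eef_rot: [0.705, -0.049, -0.705, -0.049]
contact_force: [-0.6, 0.2, 1.6]
opening: 0.495
t 16.72 pos [ 0.6228 -0.1321 -0.0185] yaw -97.97 tilt err [ 0.      0.0003 -0.0002] | turn x -0.1827 shift cm [-13.8501 -37.9154  16.2412] F [-0.8422  0.7764  1.9834] open 4.392
```

View pics/w16.png

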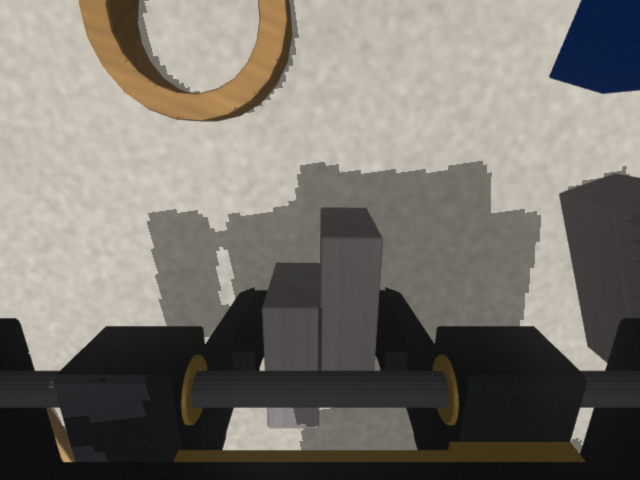

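```bash
python3 -m pendant '[[[0,0,0,-1,0,0,3.5],[0,0,0,-2.5,0,0,3.5],[0,0,0,-3,0,0,3.5],[0,0,0,-3,0,0,3.5],[0,0,0,-3,0,0,3.5],[0,0,0,-1.3,0,0,3.5],[-0.09,0,0,0,0,0,3.5],[-0.093,0,0,0,0,0,3.5],[0,0,0,0,-2.5,1,3.5],[0,0,0,0,-2.9,1.25,3.5]]]' 35; python3 -m pendant '[[[0,0,0,0,-2.9,1.25,3.5],[0,0,0,0,-2.9,1.25,3.5],[0,0,0,0,-2.9,1.25,3.5],[0,0,0,0,-2.9,1.25,3.5],[0,0,0,0,-2.9,1.25,3.5],[0,0,0,0,-2.9,1.25,3.5],[0,0,0,0,-2.9,1.25,3.5],[0,0,0,0,-2.9,1.25,3.5],[0,0,0,0,0,0,3.5],[0,0,0,0,0,0,3.5]]]' 35;  python3 -c "
from h import *
go([.444,.2396,.12],-87.5)
cv2.imwrite('pics/w17.png',eyes.snapshot('wrist')[:,:,::-1])"
```

```text
clock: 17.55
tool_pos: [0.598, -0.0826, 0.1197]
eef_rot: [0.708, 0.013, -0.706, 0.014]
contact_force: [0.2, 1.5, -2.5]
opening: 0.496
clock: 18.38
tool_pos: [0.4867, 0.1502, 0.1196]
eef_rot: [-0.707, -0.017, 0.707, -0.017]
contact_force: [0.4, -1.0, -2.6]
opening: 0.497
t 18.38 pos [0.4867 0.1502 0.1196] yaw -87.22 tilt err [-0.     -0.0004 -0.0007] | turn x 0.0048 shift cm [-0.0394 -9.1196  3.8781] F [ 0.3951 -1.0266 -2.5501] open 4.381
```

View pics/w17.png

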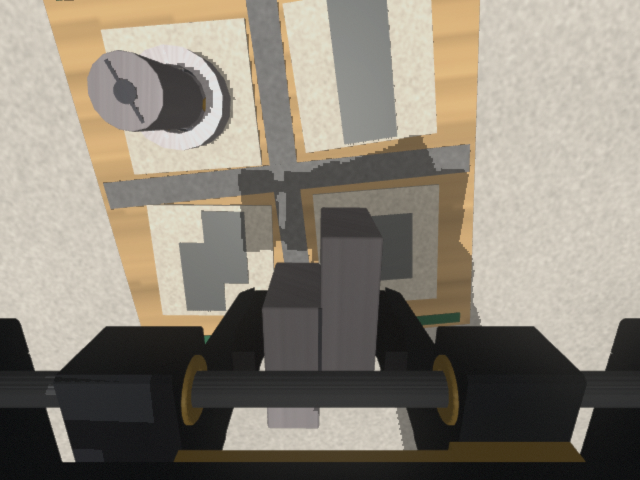

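```bash
python3 - <<'E'
from h import *
p=at("wrist",[(202,210),(225,310),(243,212),(186,309),(248,282),(180,243)],.010)
print(p[:2].mean(0),p[2:4].mean(0),p[4:].mean(0))
e=p[4]-p[2];print(np.degrees(np.arctan2(-e[1],-e[0])));e=p[5]-p[3];print(np.degrees(np.arctan2(e[1],e[0])))
# held block centre: right bar top near/far + left
top=r.get_state()["tool_pos"][2]+.0185+.046
q=at("wrist",[(321,237),(379,237),(264,307),(319,307)],top);print(q,r.get_state()["tool_pos"])
go([.4441,.2396,.12],-87.5)
E
```

```text
[0.4455 0.2401 0.01  ] [0.4452 0.2408 0.01  ] [0.4451 0.2396 0.01  ]
2.6906527839140355
0.4586083981153561
[[0.5302 0.1502 0.1841]
 [0.5311 0.1298 0.1841]
 [0.5016 0.1703 0.1841]
 [0.5025 0.1497 0.1841]] [0.4876 0.1481 0.1196]
t 18.43 pos [0.4876 0.1481 0.1196] yaw -87.42 tilt err [-0.      0.0003  0.0006] | turn x 0.0014 shift cm [-0.0383 -9.3337  3.9512] F [ 0.0726 -1.0131 -2.7855] open 4.324
```

```bash
python3 -m pendant '[[[0,0,0,0,-3,1.3,3.5],[0,0,0,0,-3,1.3,3.5],[0,0,0,0,-3.1,1.3,3.5],[0,0,0,0,0,0,3.5],[0,0,0,3,0,0,3.5],[0,0,0,3,0,0,3.5],[0,0,0,3,0,0,3.5],[0,0,0,1.5,0,0,3.5],[0,0,0,0,0,0,3.5],[0,0,0,0,0,0,3.5]]]' 35;  python3 -c "
from h import *
go([.445,.240,-.008],-87.5)
cv2.imwrite('pics/s18.png',eyes.snapshot('side')[240:440,130:400][:,:,::-1])"
```

```text
clock: 19.27
tool_pos: [0.4455, 0.2355, 0.014]
eef_rot: [-0.707, -0.014, 0.707, -0.015]
contact_force: [0.5, -0.5, -2.6]
opening: 0.495
t 19.27 pos [0.4455 0.2355 0.014 ] yaw -87.63 tilt err [ 0.     -0.0006  0.0015] | turn x -0.0023 shift cm [ 2.1998 -0.452   0.0313] F [ 0.4777 -0.4815 -2.5548] open 4.361
```

View pics/s18.png

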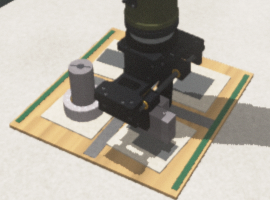

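```bash
python3 -m pendant '[[[0,0,0,0,-0.45,0,3.5],[0,0,0,0.8,0,0,3.5],[0,0,0,0.6,0,0,3.5],[0,0,0,0.4,0,0,3.5],[0,0,0,0,0,0,3.5],[0,0,0,0,0,0,3.5]]]' 35;  python3 -c "
from h import *
go([.445,.240,-.008],-87.5)"; python3 -m pendant '[[[0,0,0,0.2,0,0,3.5],[0,0,0,0,0,0,3.5],[0,0,0,0,0,0,3.5]]]';python3 -m pendant '[[[0,0,0,0.15,0,0,3.5],[0,0,0,0,0,0,3.5],[0,0,0,0,0,0,3.5]]]'
```

```text
clock: 19.82
tool_pos: [0.4444, 0.2415, -0.004]
eef_rot: [-0.707, -0.015, 0.707, -0.016]
contact_force: [0.3, -0.5, -1.9]
opening: 0.497
t 19.82 pos [ 0.4444  0.2415 -0.004 ] yaw -87.49 tilt err [ 0.     -0.0006  0.0005] | turn x 0.0002 shift cm [ 0.4035  0.1571 -0.0564] F [ 0.3075 -0.5267 -1.8998] open 4.376
clock: 20.07
tool_pos: [0.4446, 0.2417, -0.0057]
eef_rot: [0.707, 0.015, -0.707, 0.016]
contact_force: [-0.8, -0.2, -3.0]
opening: 0.499
clock: 20.32
tool_pos: [0.4446, 0.2417, -0.0072]
eef_rot: [-0.707, -0.015, 0.707, -0.016]
contact_force: [-0.4, 0.1, -2.3]
opening: 0.495
```

```bash
python3 -m pendant '[[[0,0,0,0.15,0.1,0,3.5],[0,0,0,0,0,0,3.5],[0,0,0,0,0,0,3.5]]]';python3 -m pendant '[[[0,0,0,0.15,0,0,3.5],[0,0,0,0,0,0,3.5],[0,0,0,0,0,0,3.5]]]'
```

```text
clock: 20.57
tool_pos: [0.4447, 0.2417, -0.0076]
eef_rot: [0.707, 0.016, -0.707, 0.015]
contact_force: [-1.1, 1.2, 8.3]
opening: 0.495
clock: 20.82
tool_pos: [0.4448, 0.2417, -0.0077]
eef_rot: [0.707, 0.016, -0.706, 0.015]
contact_force: [-3.6, 1.3, 25.0]
opening: 0.495
```

Contact is at TCP −0.0076. I'll ease off 3 mm and release.

```bash
python3 -m pendant '[[[0,0,0,-0.3,0,0,3.5],[0,0,0,0,0,0,3.5],[0,0,0,0,0,0,6.5],[0,0,0,0,0,0,6.5],[0,0,0,0,0,0,6.5],[0,0,0,0,0,0,6.5],[0,0,0,0,0,0,6.5],[0,0,0,-2,0,0,6.5],[0,0,0,-3,0,0,6.5],[0,0,0,-3,0,0,6.5]]]' 20; python3 -m pendant '[[[0,0,0,-3,0,0,6.5],[0,0,0,-1,0,0,6.5],[0,0,0,0,0,0,6.5],[0,0,0,0,0,0,6.5]]]'; python3 -c "
from h import *
go([.6149,-.2729,.12],-77.7)
cv2.imwrite('pics/s19.png',cv2.resize(eyes.snapshot('side')[240:440,130:400][:,:,::-1],None,fx=2,fy=2))
cv2.imwrite('pics/w19.png',eyes.snapshot('wrist')[:,:,::-1])"
```

```text
clock: 21.65
tool_pos: [0.4438, 0.2402, 0.0729]
eef_rot: [-0.706, -0.015, 0.708, -0.016]
contact_force: [1.6, 0.7, -0.2]
opening: 0.737
clock: 21.98
tool_pos: [0.4445, 0.2408, 0.1125]
eef_rot: [0.707, 0.016, -0.707, 0.015]
contact_force: [-0.3, 0.4, 0.4]
opening: 0.738
t 21.98 pos [0.4445 0.2408 0.1125] yaw -87.48 tilt err [ 0.      0.0001 -0.0001] | turn x -0.1708 shift cm [-0.7489 53.8168 -5.7037] F [-0.2913  0.409   0.3912] open 6.498
```

View pics/s19.png

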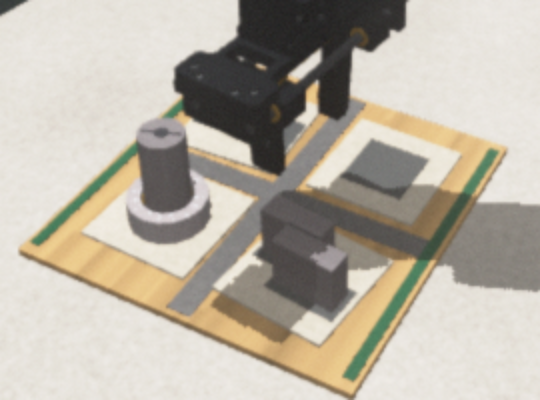

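View pics/w19.png

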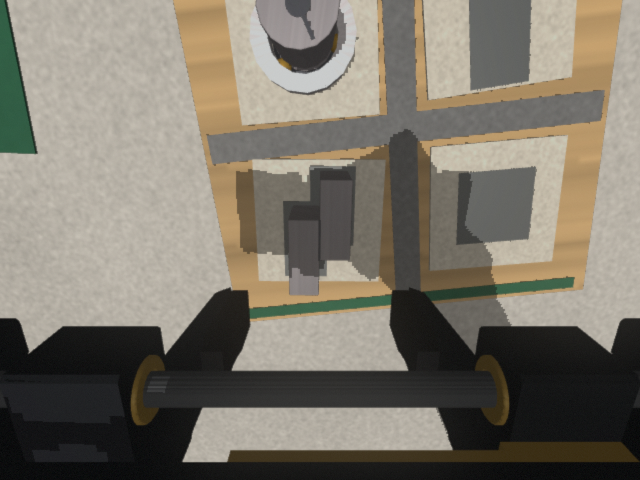

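```bash
python3 -m pendant '[[[-0.085,0,0,0,0,0,5],[-0.086,0,0,0,0,0,5],[0,0,0,0,3.1,-0.33,5],[0,0,0,0,3.1,-0.33,5],[0,0,0,0,3.1,-0.33,5],[0,0,0,0,3.1,-0.33,5],[0,0,0,0,3.1,-0.33,5],[0,0,0,0,3.1,-0.33,5],[0,0,0,0,3.1,-0.33,5],[0,0,0,0,3.1,-0.33,5]]]' 20; python3 -m pendant '[[[0,0,0,0,3.1,-0.33,5],[0,0,0,0,3.1,-0.33,5],[0,0,0,0,3.1,-0.33,5],[0,0,0,0,3.1,-0.33,5],[0,0,0,0,3.1,-0.33,5],[0,0,0,0,3.1,-0.33,5],[0,0,0,0,0,0,5],[0,0,0,0,0,0,5],[0,0,0,0,0,0,5]]]'; python3 -c "
from h import *
go([.6149,-.2729,.12],-77.7)
cv2.imwrite('pics/t20.png',eyes.snapshot('top')[:,:,::-1])
cv2.imwrite('pics/t20c.png',cv2.convertScaleAbs(cv2.resize(cv2.imread('pics/t20.png')[195:385,100:290],None,fx=3,fy=3,interpolation=cv2.INTER_CUBIC),alpha=1.5))
cv2.imwrite('pics/w20.png',eyes.snapshot('wrist')[:,:,::-1])"
```

```text
clock: 22.92
tool_pos: [0.5224, 0.0026, 0.1109]
eef_rot: [-0.702, -0.076, 0.704, -0.076]
contact_force: [1.5, 0.0, 0.8]
opening: 0.562
clock: 23.67
tool_pos: [0.5811, -0.1723, 0.111]
eef_rot: [-0.702, -0.077, 0.704, -0.075]
contact_force: [0.8, 1.7, -0.4]
opening: 0.567
t 23.67 pos [ 0.5811 -0.1723  0.111 ] yaw -77.67 tilt err [-0.     -0.0026 -0.0025] | turn x 0.0005 shift cm [-0.8969 10.5527 -1.1582] F [ 0.7505  1.6618 -0.3727] open 4.992
```

View pics/w20.png

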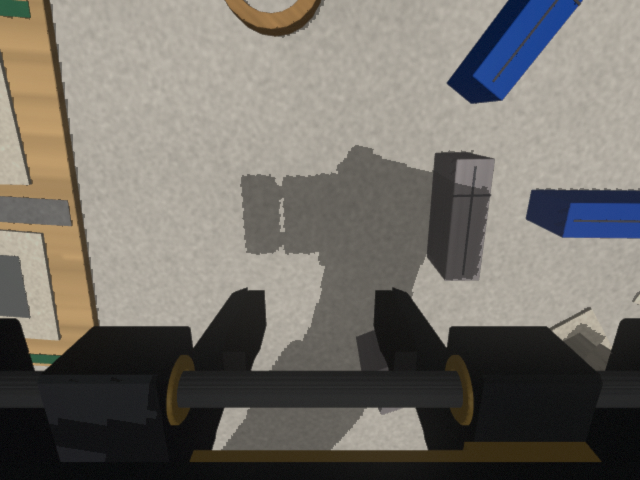

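View pics/t20c.png

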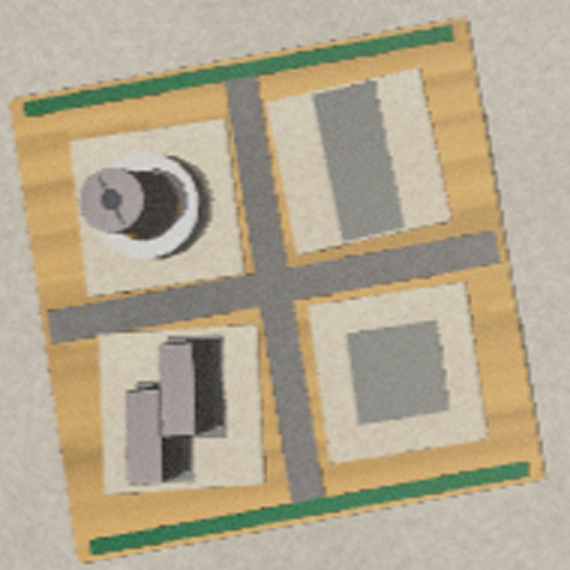

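```bash
python3 - <<'E'
from h import *
c=lambda l:np.array(l,float)/3+[100,195]
print("step",at("top",c([(160.3,411.9)]),.056),"tower",at("top",c([(111,199)]),.1))
p=at("wrist",[(460,153),(494,158),(480,279),(445,278)],.05);print(p,p.mean(0))
go([.6149,-.2729,.12],-77.7)
E
```

```text
step [[0.4456 0.2396 0.056 ]] tower [[0.5778 0.2559 0.1   ]]
[[ 0.6609 -0.2494  0.05  ]
 [ 0.6627 -0.2729  0.05  ]
 [ 0.5762 -0.2953  0.05  ]
 [ 0.5713 -0.2693  0.05  ]] [ 0.6178 -0.2717  0.05  ]
t 23.77 pos [ 0.5816 -0.1712  0.1118] yaw -77.55 tilt err [-0.     -0.0015 -0.0022] | turn x 0.0026 shift cm [-0.8161 10.6451 -1.0862] F [1.2176 0.0059 0.6423] open 4.988
```

```bash
python3 -m pendant '[[[0,0,0,0,3,-0.35,5],[0,0,0,0,3,-0.35,5],[0,0,0,0,3,-0.3,5],[0,0,0,0,1.5,-0.2,5],[0,0,0,0,0,0,5],[0,0,0,2,0,0,5],[0,0,0,2,0,0,5],[0,0,0,1,0,0,5],[0,0,0,0,0,0,5],[0,0,0,0,0,0,5]]]' 20;  python3 -c "
from h import *
go([.616,-.2725,-.02],-77.7)
print(eyes.camera_info('wrist')['world_from_camera'])
cv2.imwrite('pics/w21.png',eyes.snapshot('wrist')[:,:,::-1])"
```

```text
clock: 24.6
tool_pos: [0.6162, -0.2716, 0.0626]
eef_rot: [-0.703, -0.077, 0.703, -0.076]
contact_force: [0.5, 0.1, 1.1]
opening: 0.565
t 24.6 pos [ 0.6162 -0.2716  0.0626] yaw -77.58 tilt err [-0.     -0.0009 -0.0014] | turn x 0.0021 shift cm [8.2566 0.0813 0.0405] F [0.4554 0.1184 1.0561] open 4.98
[[ 0.2148  0.9265  0.309   0.6964]
 [-0.9767  0.2041  0.067  -0.2535]
 [-0.001  -0.3162  0.9487  0.2467]
 [ 0.      0.      0.      1.    ]]
```

View pics/w21.png

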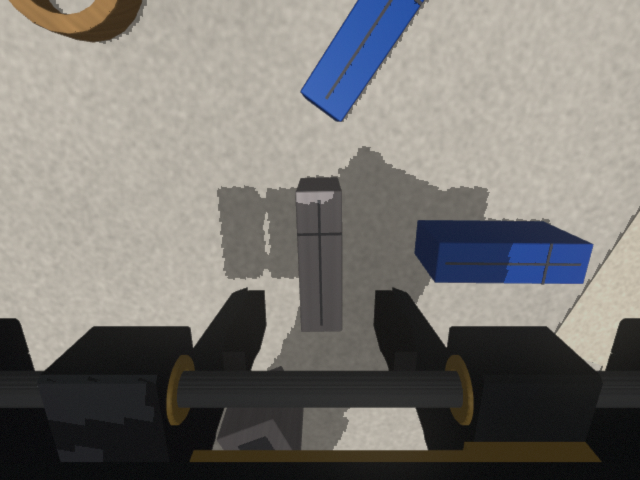

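```bash
python3 -c "
from h import *
p=at('wrist',[(297,191),(341,191),(342,331),(300,331)],.05);print(p.mean(0))"
python3 -m pendant '[[[0,0,0,0,0.05,0,4.2],[0,0,0,2,0,0,4.2],[0,0,0,2,0,0,4.2],[0,0,0,2,0,0,4.2],[0,0,0,1.2,0,0,4.2],[0,0,0,1,0,0,4.2],[0,0,0,0,0,0,4.2],[0,0,0,0,0,0,4.2]]]' 20;  python3 -c "
from h import *
go([.616,-.2725,-.02],-77.7)
cv2.imwrite('pics/w22.png',eyes.snapshot('wrist')[:,:,::-1])"
```

```text
[ 0.6161 -0.2722  0.05  ]
clock: 25.32
tool_pos: [0.6169, -0.2741, -0.0188]
eef_rot: [0.703, 0.076, -0.703, 0.076]
contact_force: [0.8, -0.5, 1.7]
opening: 0.48
t 25.32 pos [ 0.6169 -0.2741 -0.0188] yaw -77.69 tilt err [-0.      0.0004  0.0003] | turn x 0.0002 shift cm [ 0.1194 -0.1706  0.0523] F [ 0.7752 -0.4892  1.6603] open 4.225
```

View pics/w22.png

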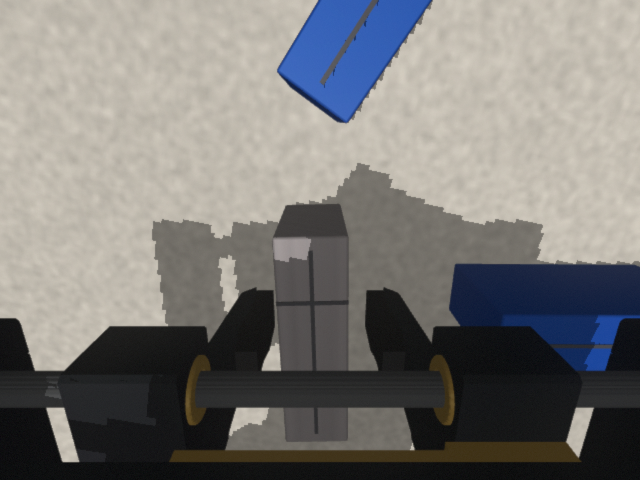

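Aligned. I'll close on the slab.

```bash
python3 -m pendant '[[[0,0,0,0,0,0,1.5],[0,0,0,0,0,0,1.5],[0,0,0,0,0,0,1.5],[0,0,0,0,0,0,1.5],[0,0,0,0,0,0,1.5],[0,0,0,0,0,0,1.5]]]' 35; python3 -m pendant '[[[0,0,0,-0.8,0,0,1.5],[0,0,0,-2,0,0,1.5],[0,0,0,-3,0,0,1.5],[0,0,0,-3,0,0,1.5],[0,0,0,-3,0,0,1.5],[0,0,0,-2,0,0,1.5],[0,0,0,0,0,0,1.5],[0,0,0,0,0,0,1.5]]]'; python3 -c "
from h import *
go([.604,.122,.12],-79)
cv2.imwrite('pics/w23.png',eyes.snapshot('wrist')[:,:,::-1])"
```

```text
clock: 25.87
tool_pos: [0.6173, -0.2737, -0.0181]
eef_rot: [0.704, 0.076, -0.703, 0.076]
contact_force: [-0.5, 0.8, 6.7]
opening: 0.29
clock: 26.53
tool_pos: [0.6168, -0.2745, 0.1198]
eef_rot: [0.704, 0.075, -0.703, 0.076]
contact_force: [-1.2, -0.8, -2.9]
opening: 0.292
t 26.53 pos [ 0.6168 -0.2745  0.1198] yaw -77.71 tilt err [-0.      0.0014  0.0015] | turn x 0.0225 shift cm [ -0.0199 -39.1673  -6.3098] F [-1.2349 -0.8172 -2.8581] open 2.576
```

View pics/w23.png

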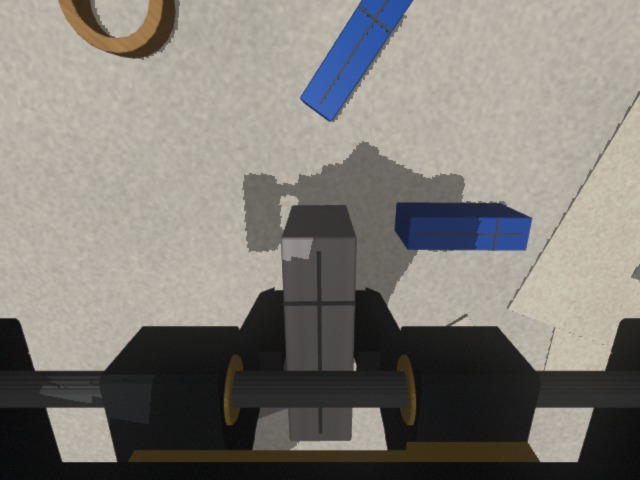

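```bash
python3 -m pendant '[[[0.022,0,0,0,0,0,1.5],[0,0,0,0,-2.6,-0.4,1.5],[0,0,0,0,-2.8,-0.45,1.5],[0,0,0,0,-2.8,-0.45,1.5],[0,0,0,0,-2.8,-0.45,1.5],[0,0,0,0,-2.8,-0.45,1.5],[0,0,0,0,-2.8,-0.45,1.5],[0,0,0,0,-2.8,-0.45,1.5],[0,0,0,0,-2.8,-0.45,1.5],[0,0,0,0,-2.8,-0.45,1.5]]]'; python3 -m pendant '[[[0,0,0,0,-2.8,-0.45,1.5],[0,0,0,0,-2.8,-0.45,1.5],[0,0,0,0,-2.8,-0.45,1.5],[0,0,0,0,-2.8,-0.45,1.5],[0,0,0,0,-1.5,-0.25,1.5],[0,0,0,0,0,0,1.5],[0,0,0,0,0,0,1.5],[0,0,0,0,0,0,1.5]]]'; python3 -c "
from h import *
go([.604,.122,.0],-79)
cv2.imwrite('pics/w24.png',eyes.snapshot('wrist')[:,:,::-1])"
```

```text
clock: 27.42
tool_pos: [0.6063, -0.0197, 0.117]
eef_rot: [-0.703, -0.068, 0.705, -0.068]
contact_force: [-0.4, 0.3, -1.3]
opening: 0.292
clock: 28.08
tool_pos: [0.603, 0.1055, 0.1177]
eef_rot: [-0.703, -0.067, 0.705, -0.068]
contact_force: [0.4, -0.8, -2.1]
opening: 0.295
t 28.08 pos [0.603  0.1055 0.1177] yaw -79.07 tilt err [ 0.     -0.0024  0.0019] | turn x -0.0012 shift cm [11.7682 -1.5989 -0.4091] F [ 0.3602 -0.7839 -2.081 ] open 2.599
```

View pics/w24.png

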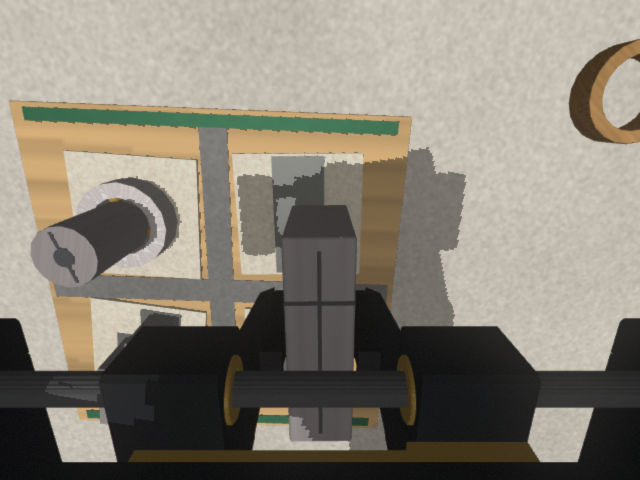

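```bash
python3 -m pendant '[[[0,0,0,0,-1.6,-0.2,1.5],[0,0,0,0,0,0,1.5],[0,0,0,2.5,0,0,1.5],[0,0,0,3,0,0,1.5],[0,0,0,3,0,0,1.5],[0,0,0,1.5,0,0,1.5],[0,0,0,0.8,0,0,1.5],[0,0,0,0,0,0,1.5],[0,0,0,0,0,0,1.5]]]'; python3 -c "
from h import *
go([.604,.122,-.007],-79)
for n in ['side','wrist']: cv2.imwrite(f'pics/{n}25.png',eyes.snapshot(n)[:,:,::-1])
a=cv2.imread('pics/side25.png')[220:400,130:400]
cv2.imwrite('pics/s25.png',cv2.resize(a,None,fx=2,fy=2))"
```

```text
clock: 28.88
tool_pos: [0.6031, 0.1229, 0.0112]
eef_rot: [0.704, 0.068, -0.704, 0.068]
contact_force: [-0.1, 0.5, -1.7]
opening: 0.289
t 28.88 pos [0.6031 0.1229 0.0112] yaw -79.01 tilt err [-0.      0.0006  0.0004] | turn x -0.0002 shift cm [ 1.8191  0.1046 -0.0708] F [-0.0708  0.4977 -1.7011] open 2.549
```

View pics/wrist25.png

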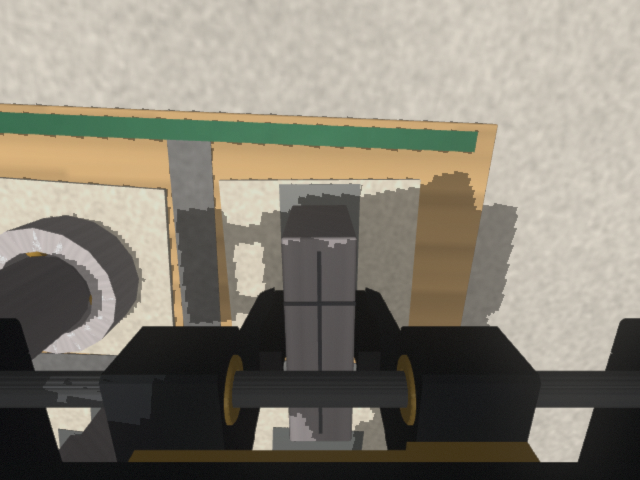

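View pics/s25.png

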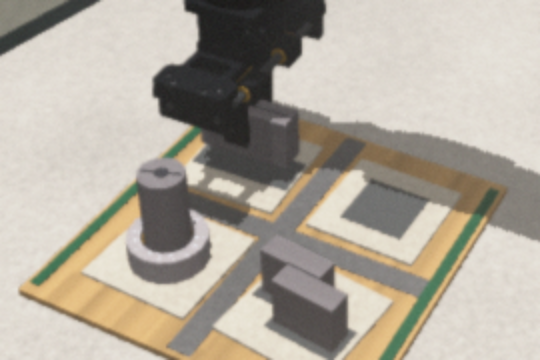

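```bash
python3 -c "
from h import *
for z in (.10,.112,.13,.15): print(z,at('side',[(207.5,270),(130+165/2,220+65/2)],z))"
```

```text
0.1 [[0.653  0.1851 0.1   ]
 [0.6844 0.1403 0.1   ]]
0.112 [[0.6405 0.1963 0.112 ]
 [0.6713 0.1525 0.112 ]]
0.13 [[0.6218 0.2132 0.13  ]
 [0.6516 0.1706 0.13  ]]
0.15 [[0.601  0.2319 0.15  ]
 [0.6298 0.1908 0.15  ]]
```

```bash
python3 -m pendant '[[[0,0,0,0.6,0.05,0,1.5],[0,0,0,0.6,0,0,1.5],[0,0,0,0.2,0,0,1.5],[0,0,0,0,0,0,1.5],[0,0,0,0,0,0,1.5]]]'; python3 -m pendant '[[[0,0,0,0.2,0,0,1.5],[0,0,0,0,0,0,1.5],[0,0,0,0,0,0,1.5]]]'; python3 -m pendant '[[[0,0,0,0.15,0,0,1.5],[0,0,0,0,0,0,1.5],[0,0,0,0,0,0,1.5]]]'
```

```text
clock: 29.4
tool_pos: [0.6025, 0.1233, -0.0034]
eef_rot: [-0.704, -0.068, 0.704, -0.068]
contact_force: [-0.3, 0.2, -1.0]
opening: 0.29
clock: 29.65
tool_pos: [0.6026, 0.1232, -0.0052]
eef_rot: [-0.704, -0.068, 0.704, -0.068]
contact_force: [-0.2, 0.8, -1.9]
opening: 0.293
clock: 29.9
tool_pos: [0.6026, 0.1233, -0.0067]
eef_rot: [-0.704, -0.068, 0.704, -0.068]
contact_force: [-0.1, 0.7, -3.1]
opening: 0.293
```

```bash
python3 -m pendant '[[[0,0,0,0.12,0,0,1.5],[0,0,0,0,0,0,1.5],[0,0,0,0,0,0,1.5]]]'; python3 -m pendant '[[[0,0,0,0.08,0,0,1.5],[0,0,0,0,0,0,1.5]]]'
```

```text
clock: 30.15
tool_pos: [0.6028, 0.1233, -0.0072]
eef_rot: [0.704, 0.068, -0.704, 0.068]
contact_force: [-0.6, -0.6, 5.8]
opening: 0.292
clock: 30.32
tool_pos: [0.6028, 0.1232, -0.0072]
eef_rot: [0.704, 0.068, -0.704, 0.068]
contact_force: [-3.5, 0.3, 11.4]
opening: 0.289
```

```bash
python3 -m pendant '[[[0,0,0,-0.15,0,0,1.5],[0,0,0,0,0,0,4.4],[0,0,0,0,0,0,4.4],[0,0,0,0,0,0,4.4],[0,0,0,0,0,0,4.4],[0,0,0,0,0,0,4.4],[0,0,0,-2,0,0,4.4],[0,0,0,-3,0,0,4.4],[0,0,0,-3,0,0,4.4],[0,0,0,-3,0,0,4.4]]]' 20; python3 -m pendant '[[[0,0,0,-1,0,0,7],[0,0,0,0,0,0,7],[0,0,0,0,0,0,7]]]'; python3 -c "
from h import *
go([.4718,-.2605,.11],-51.6)
cv2.imwrite('pics/w26.png',eyes.snapshot('wrist')[:,:,::-1])"
```

```text
clock: 31.15
tool_pos: [0.6022, 0.1231, 0.1037]
eef_rot: [-0.703, -0.068, 0.704, -0.068]
contact_force: [0.2, 0.4, 0.3]
opening: 0.497
clock: 31.4
tool_pos: [0.6024, 0.1232, 0.1126]
eef_rot: [-0.704, -0.068, 0.704, -0.068]
contact_force: [0.1, 0.1, -1.1]
opening: 0.701
t 31.4 pos [0.6024 0.1232 0.1126] yaw -78.95 tilt err [ 0.     -0.      0.0001] | turn x -0.4773 shift cm [ 0.2559 21.9561 34.0704] F [ 0.055   0.0529 -1.0816] open 6.178
```

View pics/w26.png

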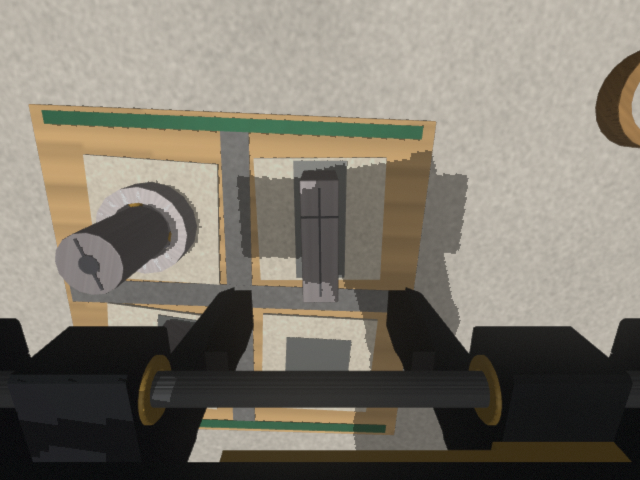

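```bash
python3 -m pendant '[[[-0.119,0,0,0,0,0,7],[-0.119,0,0,0,0,0,7],[-0.119,0,0,0,0,0,7],[-0.12,0,0,0,0,0,7],[0,0,0,0,1.6,2.5,7],[0,0,0,0,1.7,2.6,7],[0,0,0,0,1.7,2.6,7],[0,0,0,0,1.7,2.6,7],[0,0,0,0,1.7,2.6,7],[0,0,0,0,1.7,2.6,7]]]' 20; python3 -m pendant '[[[0,0,0,0,1.7,2.6,7],[0,0,0,0,1.7,2.6,7],[0,0,0,0,1.7,2.6,7],[0,0,0,0,1.7,2.6,7],[0,0,0,0,1.7,2.6,7],[0,0,0,0,0,0,7],[0,0,0,0,0,0,7],[0,0,0,0,0,0,7]]]'; python3 -c "
from h import *
go([.4718,-.2605,.11],-51.6)
for n in ['top','wrist']: cv2.imwrite(f'pics/{n}27.png',eyes.snapshot(n)[:,:,::-1])
cv2.imwrite('pics/t27c.png',cv2.convertScaleAbs(cv2.resize(cv2.imread('pics/top27.png')[195:385,100:290],None,fx=3,fy=3,interpolation=cv2.INTER_CUBIC),alpha=1.5))"
```

```text
clock: 32.28
tool_pos: [0.5417, -0.0533, 0.1108]
eef_rot: [-0.666, -0.233, 0.669, -0.232]
contact_force: [-0.5, -0.3, 0.3]
opening: 0.794
clock: 32.95
tool_pos: [0.4941, -0.1984, 0.1115]
eef_rot: [-0.667, -0.233, 0.668, -0.232]
contact_force: [0.3, 0.9, 0.1]
opening: 0.797
t 32.95 pos [ 0.4941 -0.1984  0.1115] yaw -51.6 tilt err [-0.     -0.0003 -0.0026] | turn x -0.0 shift cm [0.1535 3.4773 5.6043] F [0.2734 0.8707 0.1199] open 7.021
```

View pics/wrist27.png

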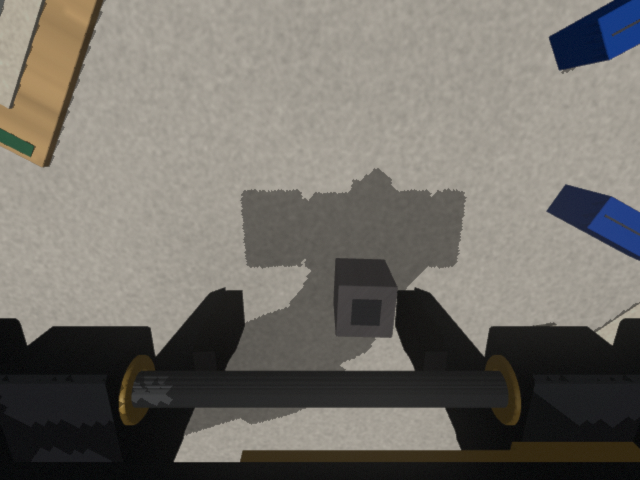

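View pics/t27c.png

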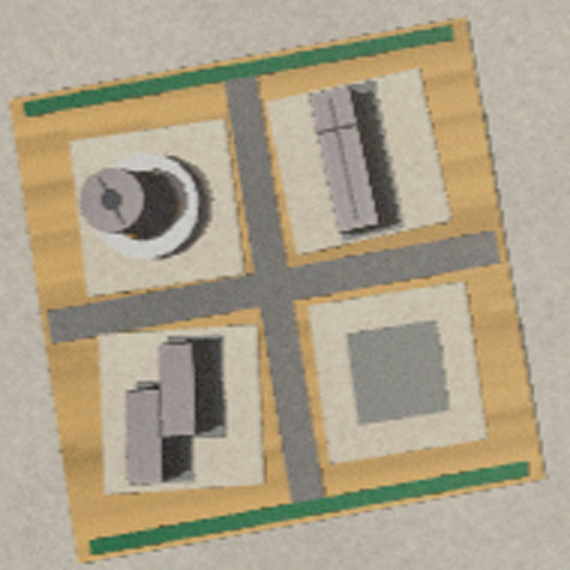

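```bash
python3 - <<'E'
from h import *
p=at("top",np.array([(308,92),(349,82),(377,226),(340,236)])/3+[100,195],.06);print(p.mean(0));e=p[0]-p[3];print(np.degrees(np.arctan2(e[1],e[0])))
p=at("wrist",[(338,286),(395,289),(392,337),(337,335)],.056);print(p.mean(0));e=p[1]-p[0];print(np.degrees(np.arctan2(e[1],e[0])));e=p[2]-p[3];print(np.degrees(np.arctan2(e[1],e[0])))
go([.4718,-.2605,-.015],-51.6)
E
```

```text
[0.6018 0.122  0.06  ]
11.963645260674948
[ 0.4719 -0.2595  0.056 ]
-54.75591575232425
-53.829975117041165
t 33.05 pos [ 0.4949 -0.1975  0.1121] yaw -51.47 tilt err [ 0.      0.0004 -0.0018] | turn x 0.0022 shift cm [12.7097  3.5011  5.7236] F [0.2499 0.2788 0.2231] open 7.018
```

```bash
python3 -m pendant '[[[0.02,0,0,0,0,0,7],[0,0,0,0,1.7,2.8,7],[0,0,0,0,1.75,2.85,7],[0,0,0,0,0,0,7],[0,0,0,2,0,0,7],[0,0,0,2,0,0,7],[0,0,0,0,0,0,7],[0,0,0,0,0,0,7]]]' 20; python3 -c "
from h import *
go([.4718,-.260,-.015],-52.5)
cv2.imwrite('pics/w28.png',eyes.snapshot('wrist')[:,:,::-1])"
```

```text
clock: 33.72
tool_pos: [0.4703, -0.2599, 0.0723]
eef_rot: [-0.669, -0.227, 0.671, -0.226]
contact_force: [0.3, -0.0, 0.4]
opening: 0.795
t 33.72 pos [ 0.4703 -0.2599  0.0723] yaw -52.71 tilt err [-0.     -0.0009 -0.002 ] | turn x -0.0036 shift cm [ 8.7321  0.0975 -0.1168] F [ 0.2511 -0.0092  0.383 ] open 7.006
```

View pics/w28.png

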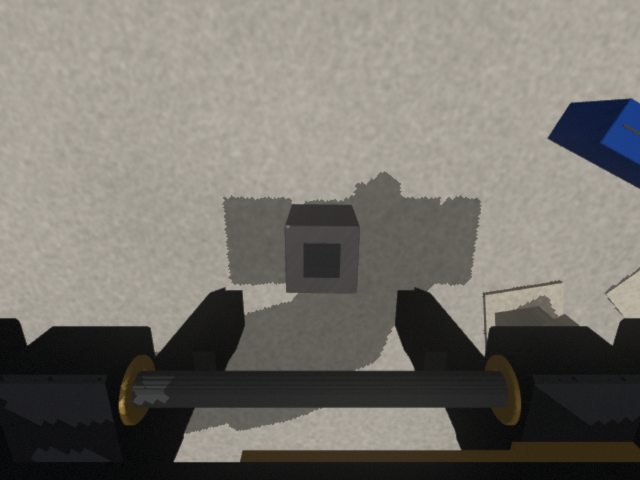

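```bash
python3 -m pendant '[[[0,0,0,2,0.1,-0.1,7],[0,0,0,2,0,0,7],[0,0,0,2,0,0,7],[0,0,0,1.6,0,0,7],[0,0,0,1.2,0,0,7],[0,0,0,0,0,0,7],[0,0,0,0,0,0,7]]]' 20; python3 -c "
from h import *
go([.4718,-.260,-.015],-52.5)
cv2.imwrite('pics/w29.png',eyes.snapshot('wrist')[:,:,::-1])"
```

```text
clock: 34.35
tool_pos: [0.4724, -0.2612, -0.0148]
eef_rot: [0.67, 0.226, -0.67, 0.226]
contact_force: [-0.6, -0.4, 0.0]
opening: 0.793
t 34.35 pos [ 0.4724 -0.2612 -0.0148] yaw -52.75 tilt err [-0.      0.0001  0.0004] | turn x -0.0044 shift cm [ 0.0245 -0.1336 -0.0226] F [-0.5684 -0.4044  0.0474] open 6.985
```

View pics/w29.png

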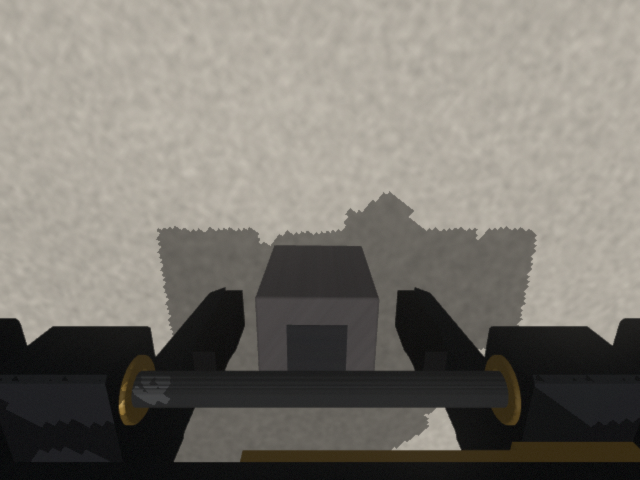

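```bash
python3 -m pendant '[[[0,0,0,0,0,0,3.3],[0,0,0,0,0,0,3.3],[0,0,0,0,0,0,3.3],[0,0,0,0,0,0,3.3],[0,0,0,0,0,0,3.3],[0,0,0,0,0,0,3.3],[0,0,0,0,0,0,3.3]]]' 35; python3 -m pendant '[[[0,0,0,-0.8,0,0,3.3],[0,0,0,-2,0,0,3.3],[0,0,0,-3,0,0,3.3],[0,0,0,-3,0,0,3.3],[0,0,0,-3,0,0,3.3],[0,0,0,-1.7,0,0,3.3],[0,0,0,0,0,0,3.3],[0,0,0,0,0,0,3.3]]]'; python3 -c "
from h import *
cv2.imwrite('pics/w30.png',eyes.snapshot('wrist')[:,:,::-1])
top=r.get_state()['tool_pos'][2]+.015+.056
print(top)
go([.4652,.0977,.12],-82.6)"
```

```text
clock: 34.98
tool_pos: [0.4719, -0.2614, -0.0147]
eef_rot: [0.67, 0.226, -0.67, 0.226]
contact_force: [-0.9, 0.4, 6.1]
opening: 0.496
clock: 35.65
tool_pos: [0.4721, -0.2616, 0.1203]
eef_rot: [0.67, 0.225, -0.67, 0.226]
contact_force: [0.2, 0.6, -2.8]
opening: 0.494
0.19015791093467924
t 35.7 pos [ 0.4712 -0.2613  0.1192] yaw -52.78 tilt err [-0.     -0.0008 -0.001 ] | turn x 0.5205 shift cm [ -0.0842 -35.674   -4.0311] F [-0.3493 -0.2107 -2.9621] open 4.37
```

View pics/w30.png

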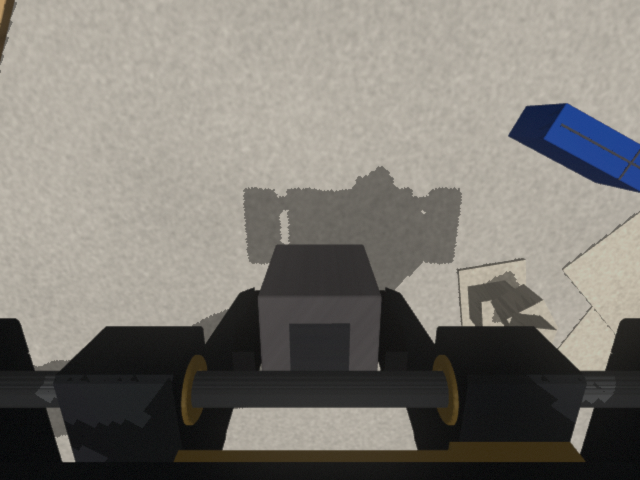

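```bash
python3 -c "
from h import *
s=r.get_state();M=R.from_quat(s['eef_rot']).as_matrix()
print((at('wrist',[(320,297)],.1902)-s['tool_pos'])@M)"; python3 -m pendant '[[[0.104,0,0,0,0,0,3.3],[0.104,0,0,0,0,0,3.3],[0.104,0,0,0,0,0,3.3],[0.104,0,0,0,0,0,3.3],[0.104,0,0,0,0,0,3.3],[0,0,0,0,-2.6,-0.3,3.3],[0,0,0,0,-2.8,-0.3,3.3],[0,0,0,0,-2.8,-0.3,3.3],[0,0,0,0,-2.8,-0.3,3.3],[0,0,0,0,-2.8,-0.3,3.3]]]'; python3 -m pendant '[[[0,0,0,0,-2.8,-0.3,3.3],[0,0,0,0,-2.8,-0.3,3.3],[0,0,0,0,-2.8,-0.3,3.3],[0,0,0,0,-2.8,-0.3,3.3],[0,0,0,0,-2.8,-0.3,3.3],[0,0,0,0,-1.4,-0.1,3.3],[0,0,0,0,0,0,3.3],[0,0,0,0,0,0,3.3],[0,0,0,0,0,0,3.3]]]'; python3 -c "
from h import *
go([.4652,.0977,.0],-82.6)
cv2.imwrite('pics/w31.png',eyes.snapshot('wrist')[:,:,::-1])"
```

```text
[[-0.0711 -0.0005 -0.0229]]
clock: 36.53
tool_pos: [0.4673, -0.1212, 0.118]
eef_rot: [-0.704, -0.046, 0.707, -0.046]
contact_force: [1.2, 0.7, -1.7]
opening: 0.495
clock: 37.28
tool_pos: [0.4641, 0.0307, 0.1189]
eef_rot: [-0.705, -0.045, 0.706, -0.046]
contact_force: [0.5, 0.0, -2.3]
opening: 0.5
t 37.28 pos [0.4641 0.0307 0.1189] yaw -82.64 tilt err [ 0.     -0.0024  0.0014] | turn x -0.0007 shift cm [11.8903 -6.6302 -0.9708] F [ 0.5278  0.0334 -2.2849] open 4.408
```

View pics/w31.png

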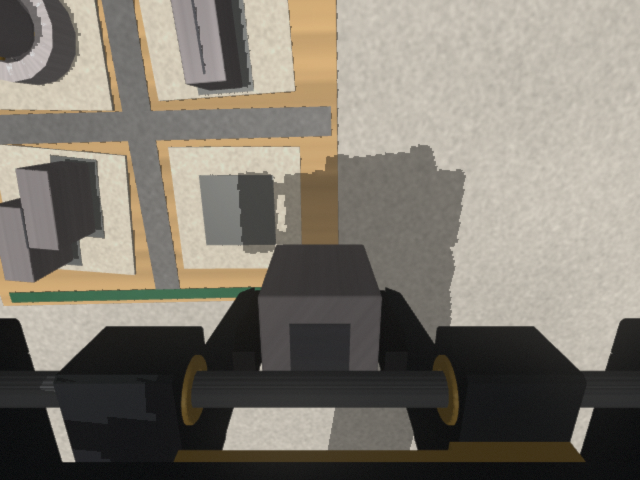

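```bash
python3 -c "
from h import *
p=at('wrist',[(200,175),(271,173),(276,244),(207,244)],.010);print(p.mean(0))"; python3 -m pendant '[[[0,0,0,0,-3.3,-0.4,3.3],[0,0,0,0,-3.3,-0.4,3.3],[0,0,0,0,0,0,3.3],[0,0,0,2.5,0,0,3.3],[0,0,0,3,0,0,3.3],[0,0,0,3,0,0,3.3],[0,0,0,1.5,0,0,3.3],[0,0,0,0,0,0,3.3],[0,0,0,0,0,0,3.3]]]'; python3 -c "
from h import *
go([.465,.0977,-.004],-82.6)
cv2.imwrite('pics/w32.png',eyes.snapshot('wrist')[:,:,::-1])"
```

```text
[0.465  0.0995 0.01  ]
clock: 38.08
tool_pos: [0.464, 0.0973, 0.0193]
eef_rot: [-0.705, -0.045, 0.706, -0.046]
contact_force: [0.7, 0.6, -2.2]
opening: 0.497
t 38.08 pos [0.464  0.0973 0.0193] yaw -82.66 tilt err [ 0.     -0.0019  0.001 ] | turn x -0.0011 shift cm [ 2.3297 -0.0296 -0.1094] F [ 0.6773  0.603  -2.2483] open 4.375
```

View pics/w32.png

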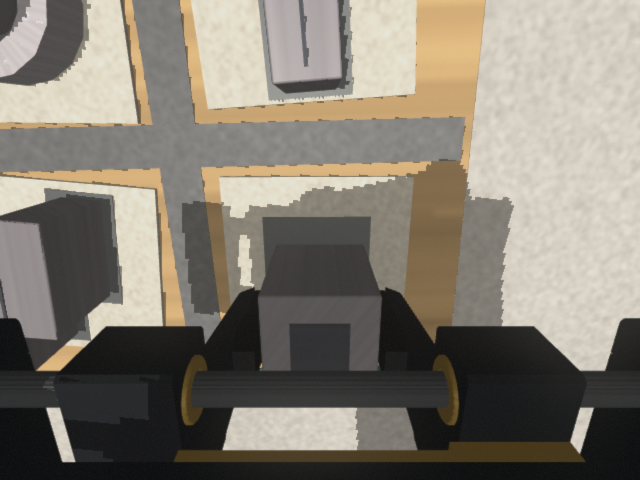

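```bash
python3 -m pendant '[[[0,0,0,0.7,-0.1,0,3.3],[0,0,0,0.7,0,0,3.3],[0,0,0,0.3,0,0,3.3],[0,0,0,0.2,0,0,3.3],[0,0,0,0,0,0,3.3],[0,0,0,0,0,0,3.3]]]'; python3 -m pendant '[[[0,0,0,0.2,0,0,3.3],[0,0,0,0,0,0,3.3],[0,0,0,0,0,0,3.3]]]'; python3 -m pendant '[[[0,0,0,0.12,0,0,3.3],[0,0,0,0,0,0,3.3],[0,0,0,0,0,0,3.3]]]'
```

```text
clock: 38.63
tool_pos: [0.4642, 0.0997, 0.0009]
eef_rot: [0.706, 0.046, -0.706, 0.046]
contact_force: [-0.0, -1.2, -3.1]
opening: 0.494
clock: 38.88
tool_pos: [0.4642, 0.0997, -0.0012]
eef_rot: [-0.706, -0.046, 0.706, -0.046]
contact_force: [0.6, 0.4, -2.8]
opening: 0.494
clock: 39.13
tool_pos: [0.4641, 0.0997, -0.0024]
eef_rot: [-0.706, -0.046, 0.706, -0.046]
contact_force: [1.3, -0.3, -1.5]
opening: 0.496
```

```bash
python3 -m pendant '[[[0,0,0,0.12,0,0,3.3],[0,0,0,0,0,0,3.3],[0,0,0,0,0,0,3.3]]]'; python3 -m pendant '[[[0,0,0,0.12,0,0,3.3],[0,0,0,0,0,0,3.3],[0,0,0,0,0,0,3.3]]]'
```

```text
clock: 39.38
tool_pos: [0.4641, 0.0997, -0.0036]
eef_rot: [-0.706, -0.046, 0.706, -0.046]
contact_force: [-0.6, -0.8, -1.5]
opening: 0.497
clock: 39.63
tool_pos: [0.4642, 0.0996, -0.0037]
eef_rot: [0.706, 0.046, -0.705, 0.046]
contact_force: [-2.1, -0.6, 10.8]
opening: 0.499
```

Contact. I'll ease off, release and lift away.

```bash
python3 -m pendant '[[[0,0,0,-0.12,0,0,3.3],[0,0,0,0,0,0,6.5],[0,0,0,0,0,0,6.5],[0,0,0,0,0,0,6.5],[0,0,0,0,0,0,6.5],[0,0,0,0,0,0,6.5],[0,0,0,-2,0,0,6.5],[0,0,0,-3,0,0,6.5],[0,0,0,-3,0,0,6.5],[0,0,0,-3,0,0,6.5]]]' 20; python3 -m pendant '[[[0,0,0,-1,3,0,6.5],[0,0,0,0,3.5,0,6.5],[0,0,0,0,3.5,0,6.5],[0,0,0,0,3.5,0,6.5],[0,0,0,0,3.5,0,6.5],[0,0,0,0,3.5,0,6.5],[0,0,0,0,3.5,0,6.5],[0,0,0,0,0,0,6.5],[0,0,0,0,0,0,6.5],[0,0,0,0,0,0,6.5]]]'; python3 -c "
from h import *
go([.465,.0977,-.004],-82.6)
for n in ['top','side']: cv2.imwrite(f'pics/{n}33.png',eyes.snapshot(n)[:,:,::-1])
a=cv2.resize(cv2.imread('pics/top33.png')[195:385,100:290],None,fx=3,fy=3,interpolation=cv2.INTER_CUBIC)
cv2.imwrite('pics/t33c.png',cv2.convertScaleAbs(a,alpha=1.5))"
```

```text
clock: 40.47
tool_pos: [0.4636, 0.0995, 0.1074]
eef_rot: [-0.705, -0.046, 0.706, -0.046]
contact_force: [0.6, 0.5, -0.2]
opening: 0.739
clock: 41.3
tool_pos: [0.4949, -0.1375, 0.1162]
eef_rot: [-0.705, -0.046, 0.706, -0.046]
contact_force: [-0.0, 1.4, -0.0]
opening: 0.738
t 41.3 pos [ 0.4949 -0.1375  0.1162] yaw -82.55 tilt err [-0.     -0.0004 -0.0009] | turn x 0.0009 shift cm [ 12.0242 -23.7141  -0.0623] F [-0.0356  1.4325 -0.0071] open 6.499
```

View pics/t33c.png

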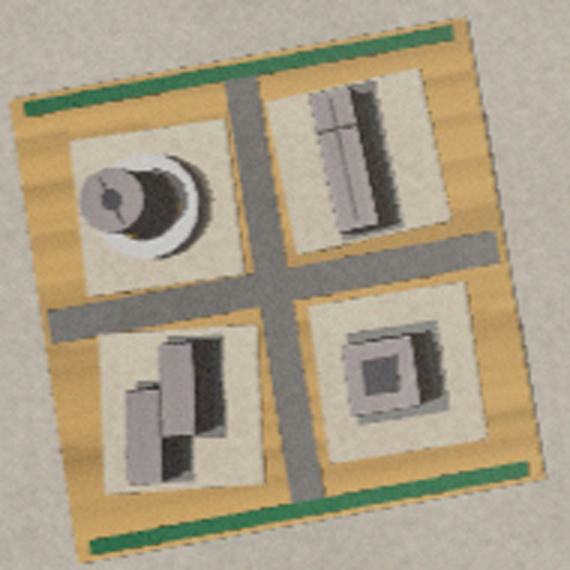

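View pics/side33.png

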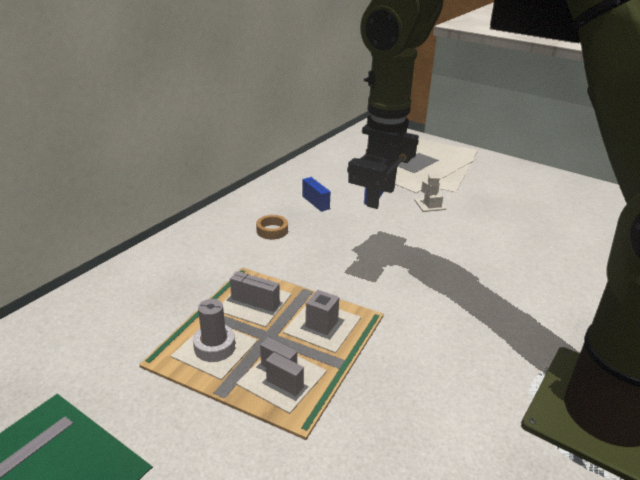

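View pics/top33.png

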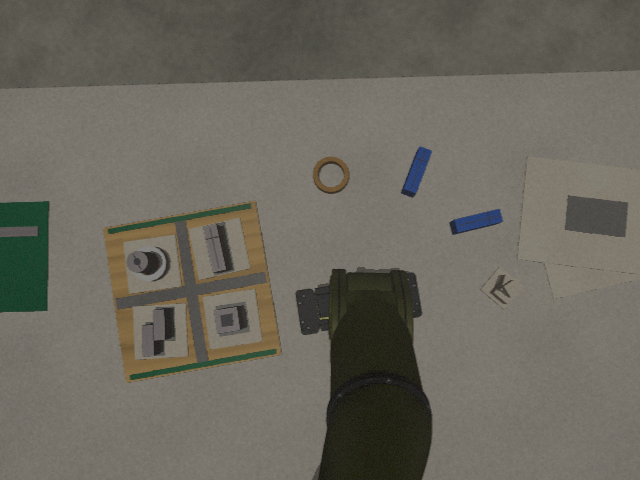

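```bash
python3 - <<'E'
from h import *
print("sq",at("top",np.array([(382,377)])/3+[100,195],.066))
im=cv2.imread("pics/side33.png")[285:365,185:245]
cv2.imwrite("pics/s33c.png",cv2.convertScaleAbs(cv2.resize(im,None,fx=7,fy=7,interpolation=cv2.INTER_CUBIC),alpha=1.3))
E
```

```text
sq [[0.4644 0.098  0.066 ]]
```

View pics/s33c.png

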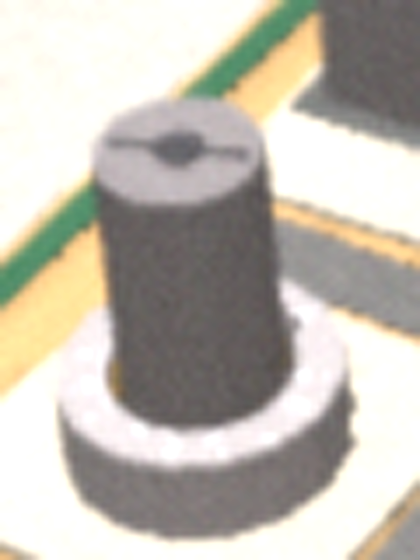

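```bash
python3 - <<'E'
from h import *
print(tri(np.array([(111,199)])/3+[100,195],[(210.7,306.7)]))
print("step",tri(np.array([(160.3,411.9)])/3+[100,195],[(283,360)]))
i=eyes.camera_info("side");T=np.linalg.inv(i["world_from_camera"]);f=240/np.tan(np.radians(i["fovy"])/2)
for z in (.096,.099,.11):
    c=T@np.r_[.5768,.256,z,1];print(z,i["cx"]+f*c[0]/-c[2],i["cy"]-f*c[1]/-c[2])
E
```

```text
[[0.5774 0.2553 0.1009 0.0011]]
step [[0.4435 0.2403 0.0499 0.0042]]
0.096 210.54137804398323 309.36756590617574
0.099 210.38735967786408 307.9330079990275
0.11 209.8179064998012 302.6290070546935
```

```bash
python3 -c "
from h import *
print(r.finish_job())"
```

```text
the job is handed in; nothing more can be done
None
```

I pressed the round tower home in its collar first. I then set the stepped block, slab and square block on their own plots, let each go, and handed the job in at about 41 s of the 115 s allowed.

Last checks, in the final pictures and measurements:

| Building | Distance from plot centre | Also checked |
|---|---|---|
| Tower | about 1 mm | its top is at 0.101 m, the height expected when fully home (0.11 m if still on the balls), and it stopped hard at 27 N |
| Stepped block | about 1 mm | set down at the plot's angle, turn not re-measured |
| Slab | about 2 mm | turned within 1° of the shape |
| Square block | about 1–2 mm | set down at the plot's angle, turn not re-measured |

All four stand upright. The card model and the roll of tape look unmoved, and the gripper ended clear of everything.

- **Tool length disagreed:** the fingertips sit about 37 mm behind the reported TCP, seen in both the side and wrist views. The tower was therefore gripped near its top, and my first close on the stepped block shut above it without touching it. I went lower for the later grips.
- **Fingers on the tower:** they read 38 mm on its 40 mm shaft, probably because of that high grip.

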